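# Unstack amplifier parts onto their mounting pads

## Task

The heavy parts for the valve amplifier were piled up two by two on the bench. Take both piles apart and set each part upright on the mounting pad of its own colour and shape on the black deck plate, centred within the pad and, for the two rectangular parts, with the long side along the pad's long side. Set the parts down gently, do not drop them, and leave the small glass tube and the screwdriver where they are.

Things in the scene. Friction and masses are not known exactly. Their poses are not given: they have to be found in the camera images.
- transformer: Mains transformer, about 0.6 kg: dark laminated core 84 (x) x 58 (y) mm, from 8 to 34 mm above its underside, with copper-orange covers 76 x 50 mm below and above; 42 mm high in all, flat top. Origin: centre of its underside; x along the long side, z up. At the start it stands in one of the two piles, at the bottom on the bench, with the choke or the capacitor on top of it. Goes on the copper-orange rectangular pad.
- toroid: Round yellow toroidal transformer with a black centre, about 0.5 kg: diameter 64 mm, 42 mm high, flat top. Origin: centre of its underside; z up. At the start it stands in one of the two piles, at the bottom on the bench, with the choke or the capacitor on top of it. Goes on the yellow round pad.
- choke: Blue rectangular choke, about 0.25 kg: 52 (x) x 40 (y) x 34 mm high, with a black terminal strip (40 x 10 mm, 6 mm high) along its top, 8 mm to +y of its middle, and a plain silver plate beside it. Origin: centre of its underside; x along the long side, z up. At the start it stands in one of the two piles, on top of the transformer or of the toroid, its underside 42 mm above the bench. Goes on the blue rectangular pad.
- capacitor: Green upright capacitor can with an aluminium end, about 0.1 kg: diameter 38 mm, 56 mm high, two brass terminals 4 mm high on top. Origin: centre of its underside; z up. At the start it stands in one of the two piles, on top of the transformer or of the toroid, its underside 42 mm above the bench. Goes on the green round pad.
- pad_copper: Copper-orange rectangular mounting pad, 100 (x) x 74 (y) mm, for the transformer. It is fixed on a black deck plate (290 x 290 mm, 12 mm thick, lying on the bench, the pads on it in a two by two pattern 135 mm apart, in shuffled places). Pad 4 mm thick, so its top is 16 mm above the bench. Origin: centre of its underside; z up, x along the long side.
- pad_yellow: Yellow round mounting pad, diameter 80 mm, for the toroid. It is fixed on a black deck plate (290 x 290 mm, 12 mm thick, lying on the bench, the pads on it in a two by two pattern 135 mm apart, in shuffled places). Pad 4 mm thick, so its top is 16 mm above the bench. Origin: centre of its underside; z up.
- pad_blue: Blue rectangular mounting pad, 68 (x) x 56 (y) mm, for the choke. It is fixed on a black deck plate (290 x 290 mm, 12 mm thick, lying on the bench, the pads on it in a two by two pattern 135 mm apart, in shuffled places). Pad 4 mm thick, so its top is 16 mm above the bench. Origin: centre of its underside; z up, x along the long side.
- pad_green: Green round mounting pad, diameter 54 mm, for the capacitor. It is fixed on a black deck plate (290 x 290 mm, 12 mm thick, lying on the bench, the pads on it in a two by two pattern 135 mm apart, in shuffled places). Pad 4 mm thick, so its top is 16 mm above the bench. Origin: centre of its underside; z up.
- tube: Bystander: small glass tube standing upright in a white round base, diameter 30 mm, 69 mm high, loose on the bench beyond the piles. Origin: centre of its underside. Leave it alone.
- screwdriver: Bystander: screwdriver with an orange handle, about 190 mm long, lying on the bench between the robot and the piles. Origin: the middle of its length, at bench level; its x axis runs along it from handle to tip. Leave it alone.
There are look-alikes about, which are no part of the job. Of the things that look like the choke, the middle-sized one is meant.

How it is judged:
By the outcome, as a careful person would: the job done as asked, in the order asked, and still so for the second after the job is handed in, with the robot touching nothing.
It also fails if it takes over 120 s, if anything falls off the work surface, if the arm or the gripper's body presses on something with over 40 N, if the wrist force passes 120 N, or if a joint passes its speed limit or range.

## Robot

A 6-joint arm with a two-finger parallel gripper is mounted at the origin on the work surface. World frame = base frame: x ahead of the robot, y to its left, z up, the work surface at z = 0. Lengths are in m, angles in rad, forces in N, time in s.
With the tool pointing down it reaches from about 0.225 to 0.875 m from the base axis. Payload 3.4 kg.
Tool frame: the origin (TCP) lies on the mounting face of the last link; the fingertips stand 173 mm ahead of it and the grasp point (between the pads) lies 155 mm ahead of it; x points along the fingers, y is the direction in which the jaws open and shut, and the axes are right-handed (so a half turn about x gives the same grasp; the last joint's range is limited). The gripper opens to 85 mm and grips with 20 to 120 N. Pads are 22 mm wide; open, the fingers measure 114 mm over their backs; the gripper's body (76 mm by 85 mm) begins 54 mm behind the grasp point. The pads swing forward as they close: fully open they stand 13 mm farther back than shut.
Start: joints at [0.987, 0.276, 1.505, -0, 1.361, -0.121], TCP at [0.257, 0.515, 0.405] pointing down, gripper open.
Joint ranges: [-2.89, 2.89], [-0.75, 2.08], [0.22, 2.7], [-1.18, 4.32], [0.11, 2.71], [-2.7, 2.7]. Speed limits (rad/s): [2.57, 2.57, 3.14, 3.14, 3.14, 3.14].

## Interface

Orientations are given as a unit quaternion [w, x, y, z].
In Python, from rig import manip gives the robot as it stands.
- The arm moves only by the tool arm_command, never from a script. Its argument "targets" is a list of rows, each an object with "dp": the shift along the tool's x, y, z in m, a list of three; "turn": the turn, a rotation vector about the tool's x, y, z in degrees, a list of three; "grip": the opening, from -1 (shut) to 1 (fully open). In form: [{"dp": [tx, ty, tz], "turn": [wx, wy, wz], "grip": grip}, ...]. A call has 1 to 8 rows; each row shifts and turns the commanded pose from where the row before left it, along the tool's axes as they then stand; what a row does not reach is not made up. A row lasts 1/10 s, in which the tool goes at most 50 mm and 8.59 degrees, less where a joint would pass 70% of its speed; a pose out of reach is approached as far as the arm can. A call with a gripper value outside its range is refused whole. The fingers move at their own pace and stop on an object; "grip_force" is the grip in N (left out, the last holds). Time passes only in rows, so rows that do not move let the fingers close. It gives the time, the measured TCP pose, the force and the opening at its end, in the units of the state.
- manip.get_state(): the state, without advancing time (a new reading comes with each control period).
- manip.get_image(name): name is "side" or "top"; returns the picture (400x640x3 uint8, red, green, blue); there is no depth.
- manip.calibration(name): a dict with "fx", "fy", "cx", "cy" (pixels), "R" (3x3) and "t" (3): a world point X has camera coordinates R X + t. Camera axes: x right, y down, z forward; pixel columns grow to the right and rows downward; lengths in m; the calibration is good to about 2 mm. A picture is of the moment at which its call begins. calibration takes no time and is no camera call.
- manip.sign_off(): hands the job in, once; it reports no verdict.
The state is a dict: "clock": time; "qpos": joint angles; "qd": joint speeds; "effort": joint torques, N m; "position": TCP position; "ee_rot": TCP orientation; "contact_force": force on the tool from outside, world axes, zero at the start; "moment": the same for the moment, N m; "width": finger opening in m.
Only numpy, scipy, OpenCV 4.12 (cv2) and the standard library are available. Lean on these libraries where they do the work, as an engineer would, in place of code of your own. Each camera call takes 0.05 s, during which the arm holds its last target.

## Working session

There is one attempt and no reset: what is moved stays moved. The work goes in short steps, Python scripts to look and compute and a tool call to move; the robot and the scene stay as the last step left them, time stands still between calls to the robot, and variables do not carry over. Pictures are saved under pics/ and viewed, and the job is handed in when it is done.

Besides the shell and the picture viewer there is one more tool, called in YAML: its name, and indented under it one key for each argument. arm_command: Moves the arm, as the interface text tells. Its arguments: {"type":"object","properties":{"targets":{"type":"array"},"grip_force":{"type":"number"}},"required":["targets"]}

```bash
mkdir -p pics; ls; python3 - <<'E'
from rig import manip
import cv2
for n in("side","top"):
    im=manip.get_image(n); cv2.imwrite(f"pics/{n}0.png",im[:,:,::-1])
    c=manip.calibration(n); print(n,c)
print(manip.get_state())
E
```

```text
pics
side {'fx': 446.6465542084932, 'fy': 446.6465542084932, 'cx': 322.10927795310226, 'cy': 197.93242299059665, 'R': array([[ 0.99150717, -0.12869689,  0.01872552],
       [-0.07171355, -0.6611577 , -0.74681166],
       [ 0.10849286,  0.73912625, -0.66477191]]), 't': array([-0.52434636,  0.04322088,  0.92123227])}
top {'fx': 375.91146706636374, 'fy': 375.91146706636374, 'cx': 313.09688064680336, 'cy': 193.5414079548355, 'R': array([[ 0.01957264, -0.99940066,  0.02855219],
       [-0.99794758, -0.02126979, -0.06040057],
       [ 0.06097167, -0.02731139, -0.99776578]]), 't': array([-0.08120923,  0.49921524,  0.91747153])}
{'clock': 0.1, 'qpos': array([ 9.87008636e-01,  2.76548726e-01,  1.50602257e+00,  1.61574075e-05,
        1.36068895e+00, -1.20971839e-01]), 'qd': array([-3.17188094e-04, -3.42417035e-03, -3.75021760e-03,  2.67369378e-05,
       -1.02440769e-06, -6.44438176e-04]), 'effort': array([ 2.49633114e-03, -4.17700696e+01, -2.46405584e+01,  1.26610312e-04,
        5.75144455e-03, -7.55885765e-06]), 'position': array([0.25660462, 0.51435969, 0.40390989]), 'ee_rot': array([ 0.68804922,  0.16162331,  0.68846668, -0.16272617]), 'contact_force': array([-0.04949648,  0.78685204, -0.46102723]), 'moment': array([ 0.02195005, -0.07990207,  0.00519637]), 'width': 0.08510639732759208}
```

View pics/side0.png

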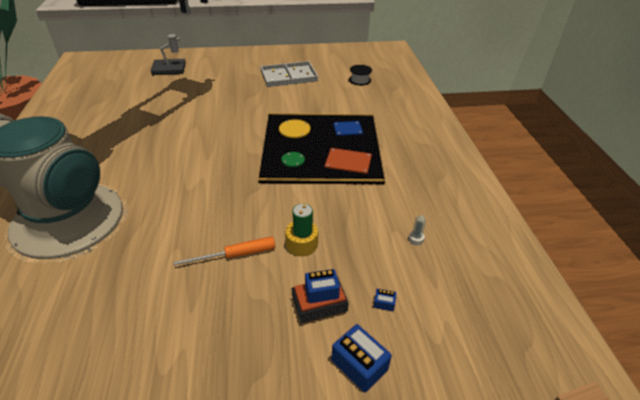

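View pics/top0.png

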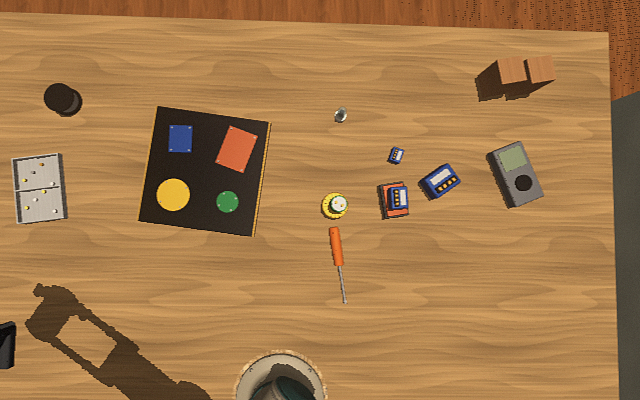

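```bash
python3 - <<'E'
import cv2,numpy as np
t=cv2.imread("pics/top0.png");s=cv2.imread("pics/side0.png")
a=cv2.resize(t[135:225,310:470],None,fx=5,fy=5,interpolation=cv2.INTER_CUBIC)
b=cv2.resize(s[195:395,270:410],None,fx=3,fy=3,interpolation=cv2.INTER_CUBIC)
c=cv2.resize(t[100:245,130:280],None,fx=4,fy=4,interpolation=cv2.INTER_CUBIC)
cv2.imwrite("pics/c_a.png",a);cv2.imwrite("pics/c_b.png",b);cv2.imwrite("pics/c_c.png",c)
E
```

```text
(no output)
```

View pics/c_a.png

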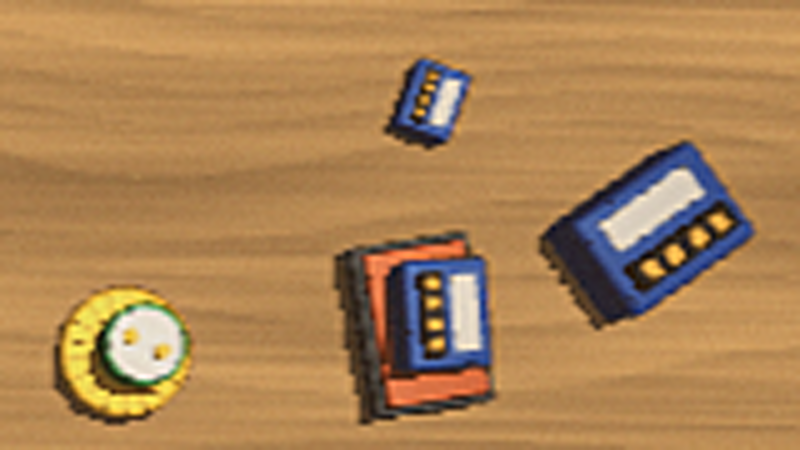

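View pics/c_b.png

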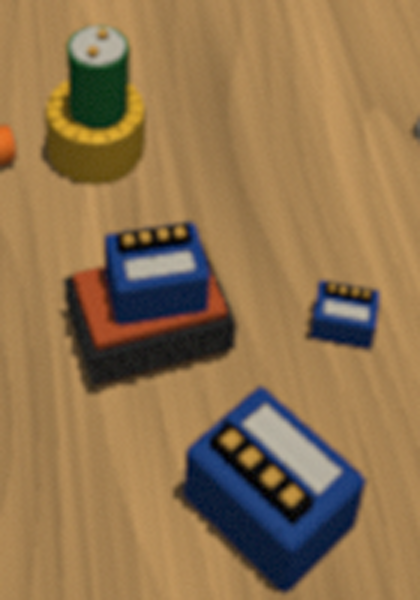

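View pics/c_c.png

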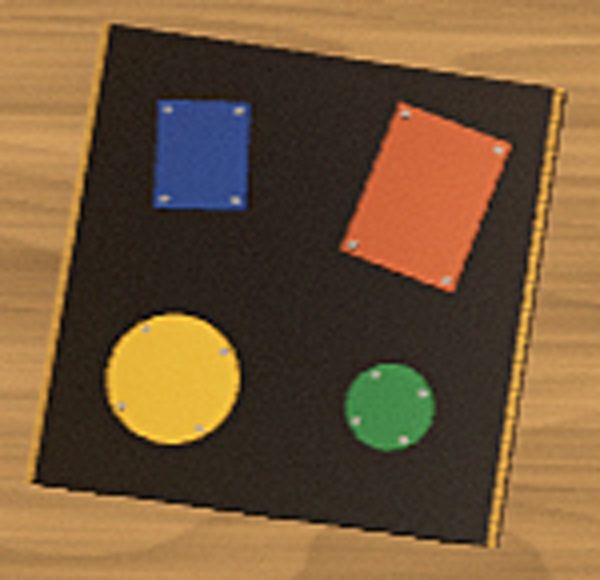

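```bash
cat > h.py <<'E'
import cv2,numpy as np
from rig import manip
from scipy.optimize import minimize
from scipy.spatial.transform import Rotation as Rn
CAL={n:manip.calibration(n) for n in("side","top")}
def proj(n,P):
    c=CAL[n];q=P@c["R"].T+c["t"];return np.c_[c["fx"]*q[:,0]/q[:,2]+c["cx"],c["fy"]*q[:,1]/q[:,2]+c["cy"]]
def back(n,uv,z):
    c=CAL[n];d=np.array([(uv[0]-c["cx"])/c["fx"],(uv[1]-c["cy"])/c["fy"],1.])@c["R"];o=-c["R"].T@c["t"];return o+d*(z-o[2])/d[2]
def box(a,b,z0,z1):return np.array([[x,y,z] for x in(-a/2,a/2) for y in(-b/2,b/2) for z in(z0,z1)])
def cyl(d,z0,z1):
    t=np.linspace(0,2*np.pi,60,endpoint=False);return np.vstack([np.c_[d/2*np.cos(t),d/2*np.sin(t),0*t+z] for z in(z0,z1)])
MOD={"transformer":np.vstack([box(.084,.058,.008,.034),box(.076,.05,0,.042)]),"toroid":cyl(.064,0,.042),"choke":box(.052,.040,0,.034),"capacitor":cyl(.038,0,.056),
"pad_copper":box(.1,.074,.004,.004),"pad_blue":box(.068,.056,.004,.004),"pad_yellow":cyl(.08,.004,.004),"pad_green":cyl(.054,.004,.004)}
# hsv ranges (cv2 H 0..180)
HSV={"blue":((105,110,40),(128,255,255)),"copper":((3,140,90),(12,255,255)),"yellow":((20,150,100),(32,255,255)),"green":((60,60,30),(88,255,255)),"dark":((0,0,0),(180,255,62))}
def mask(bgr,keys):
    h=cv2.cvtColor(bgr,cv2.COLOR_BGR2HSV);m=np.zeros(h.shape[:2],np.uint8)
    for k in keys:m|=cv2.inRange(h,*map(np.array,HSV[k]))
    return m
def blob(m,seed,minA=12):
    n,l,st,ce=cv2.connectedComponentsWithStats(m)
    best=min((i for i in range(1,n) if st[i,4]>=minA),key=lambda i:np.min(np.hypot(*(np.argwhere(l==i)[:,::-1]-seed).T)))
    return l==best
S=6
def hullmask(uv,roi):
    x0,y0,w,h=roi;p=((uv-[x0,y0]+.5)*S-.5)
    hu=cv2.convexHull(p.astype(np.float32));im=np.zeros((h*S,w*S),np.uint8)
    cv2.fillConvexPoly(im,np.round(hu*16).astype(np.int32),1,shift=4);return im
def fit(name,masks,z,x0,rot=True,extra=None):
    """masks: {view: boolean pixel mask}; hull of masks is compared with hull of model"""
    T={}
    for n,m in masks.items():
        ys,xs=np.nonzero(m);roi=(xs.min()-15,ys.min()-15,np.ptp(xs)+31,np.ptp(ys)+31)
        pts=np.vstack([np.c_[xs+dx,ys+dy] for dx in(-.5,.5) for dy in(-.5,.5)])
        # smooth sub-pixel: hull of pixel centres grown by ~0.25
        T[n]=(roi,hullmask(np.vstack([np.c_[xs+dx,ys+dy] for dx,dy in((-.35,0),(.35,0),(0,.35),(0,-.35))]),roi))
    def world(p):
        c,s=np.cos(p[2]),np.sin(p[2]);return MOD[name]@np.array([[c,-s,0],[s,c,0],[0,0,1]]).T+[p[0],p[1],z]
    def cost(q):
        p=[q[0]/100,q[1]/100,q[2]/5 if rot else 0];P=world(p);e=0
        for n,(roi,t) in T.items():
            r=hullmask(proj(n,P),roi);e+=1-(r&t).sum()/max(1,(r|t).sum())
        return e
    best=None
    yaws=np.arange(0,np.pi,np.pi/8) if (rot and len(x0)<3) else [x0[2] if rot else 0]
    for y in yaws:
        r=minimize(cost,[x0[0]*100,x0[1]*100,y*5],method="Nelder-Mead",options=dict(initial_simplex=np.array([x0[0]*100,x0[1]*100,y*5])+np.array([[0,0,0],[1,0,0],[0,1,0],[0,0,1.]]),xatol=.005,fatol=1e-4))
        if best is None or r.fun<best.fun:best=r
    return np.array([best.x[0]/100,best.x[1]/100,best.x[2]/5 if rot else 0]),best.fun/len(masks)
def shot(tag):
    d={}
    for n in("side","top"):
        d[n]=np.ascontiguousarray(manip.get_image(n)[:,:,::-1]);cv2.imwrite(f"pics/{n}{tag}.png",d[n])
    return d
E
cat > m0.py <<'E'
from h import *
I={n:cv2.imread(f"pics/{n}0.png") for n in("side","top")}
jobs={"pad_blue":(["blue"],.012,dict(top=(180,139),side=(348,129)),1),"pad_copper":(["copper"],.012,dict(top=(237,149),side=(349,161)),1),
"pad_yellow":(["yellow"],.012,dict(top=(173,195),side=(295,129)),0),"pad_green":(["green"],.012,dict(top=(228,202),side=(293,159)),0),
"choke":(["blue"],.042,dict(top=(392,197),side=(323,292)),1),"capacitor":(["green"],.042,dict(top=(330,203),side=(302,225)),0)}
ov={n:cv2.resize(I[n],None,fx=4,fy=4,interpolation=cv2.INTER_CUBIC) for n in I}
for k,(cols,z,seeds,rot) in jobs.items():
    M={n:blob(mask(I[n],cols),s) for n,s in seeds.items()}
    x0=back("top",seeds["top"],z)[:2]
    for vs in (("top","side"),("top",),("side",)):
        p,e=fit(k,{n:M[n] for n in vs},z,x0,rot);print(k,vs,np.round(p[:2],4),round(np.degrees(p[2]),1),"err",round(e,3),[M[n].sum() for n in vs])
        if len(vs)==2:
            c,s=np.cos(p[2]),np.sin(p[2]);W=MOD[k]@np.array([[c,-s,0],[s,c,0],[0,0,1]]).T+[p[0],p[1],z]
            for n in ov: cv2.polylines(ov[n],[np.round((cv2.convexHull(proj(n,W).astype(np.float32))+.5)*4).astype(int)],True,(255,0,255),1)
cv2.imwrite("pics/ov_t.png",ov["top"][400:1000,520:1160]);cv2.imwrite("pics/ov_t2.png",ov["top"][500:920,1240:1700]);cv2.imwrite("pics/ov_s.png",ov["side"][780:1320,1100:1500])
E
python3 m0.py
```

```text
pad_blue ('top', 'side') [0.6308 0.2611] -1.1 err 0.159 [np.int64(615), np.int64(381)]
pad_blue ('top',) [0.6308 0.2621] -1.3 err 0.059 [np.int64(615)]
pad_blue ('side',) [0.6286 0.253 ] 181.5 err 0.247 [np.int64(381)]
pad_copper ('top', 'side') [0.6077 0.1218] -19.3 err 0.084 [np.int64(1217), np.int64(829)]
pad_copper ('top',) [0.6083 0.123 ] 160.4 err 0.059 [np.int64(1217)]
pad_copper ('side',) [0.6064 0.1178] 159.8 err 0.099 [np.int64(829)]
pad_yellow ('top', 'side') [0.4913 0.2735] 0.0 err 0.081 [np.int64(816), np.int64(458)]
pad_yellow ('top',) [0.4917 0.2735] 0.0 err 0.02 [np.int64(816)]
pad_yellow ('side',) [0.4904 0.2671] 0.0 err 0.125 [np.int64(458)]
pad_green ('top', 'side') [0.4772 0.1409] 0.0 err 0.133 [np.int64(345), np.int64(298)]
pad_green ('top',) [0.4772 0.1409] 0.0 err 0.031 [np.int64(345)]
pad_green ('side',) [0.475 0.134] 0.0 err 0.222 [np.int64(298)]
choke ('top', 'side') [ 0.4919 -0.2704] 0.1 err 0.184 [np.int64(156), np.int64(577)]
choke ('top',) [ 0.4927 -0.2702] 185.8 err 0.205 [np.int64(156)]
choke ('side',) [ 0.4915 -0.2712] 174.9 err 0.144 [np.int64(577)]
capacitor ('top', 'side') [ 0.4721 -0.1245] 0.0 err 0.709 [np.int64(345), np.int64(336)]
capacitor ('top',) [ 0.4772 -0.1116] 0.0 err 1.0 [np.int64(345)]
capacitor ('side',) [ 0.4721 -0.1245] 0.0 err 0.417 [np.int64(336)]
```

```bash
python3 - <<'E'
from h import *
I={n:cv2.imread(f"pics/{n}0.png") for n in("side","top")}
def pr(n,pts):
    for (u,v) in pts: print(n,u,v,I[n][v,u],cv2.cvtColor(I[n][v:v+1,u:u+1],cv2.COLOR_BGR2HSV)[0,0])
pr("side",[(348,129),(340,128),(295,129),(293,159),(349,161),(302,213),(302,225),(302,233),(302,209),(312,225),(323,292),(323,300)])
pr("top",[(180,139),(337,203),(331,197),(329,206),(343,204),(392,197),(388,197),(384,195)])
for n,(x,y,w,h) in dict(side=(255,110,130,80)).items():
    v=I[n][y:y+h,x:x+w]
    cv2.imwrite("pics/z1.png",cv2.resize(v,None,fx=6,fy=6,interpolation=cv2.INTER_NEAREST))
E
```

```text
side 348 129 [121  62  32] [110 188 121]
side 340 128 [121  63  31] [109 190 121]
side 295 129 [ 44 159 209] [ 21 201 209]
side 293 159 [ 52 106  36] [ 67 168 106]
side 349 161 [ 37  76 166] [  9 198 166]
side 302 213 [118 140 153] [ 19  58 153]
side 302 225 [28 53 21] [ 67 154  53]
side 302 233 [22 52 15] [ 66 181  52]
side 302 209 [157 174 180] [ 22  33 180]
side 312 225 [ 29  90 108] [ 23 187 108]
side 323 292 [62 30 14] [110 197  62]
side 323 300 [59 34 50] [139 108  59]
top 180 139 [135  74  53] [112 155 135]
top 337 203 [172 212 233] [ 20  67 233]
top 331 197 [ 87 223 247] [ 26 165 247]
top 329 206 [25 68 93] [ 19 186  93]
top 343 204 [ 95 198 236] [ 22 152 236]
top 392 197 [177 116  89] [111 127 177]
top 388 197 [39 37 48] [175  58  48]
top 384 195 [ 44  75 157] [  8 184 157]
```

View pics/z1.png

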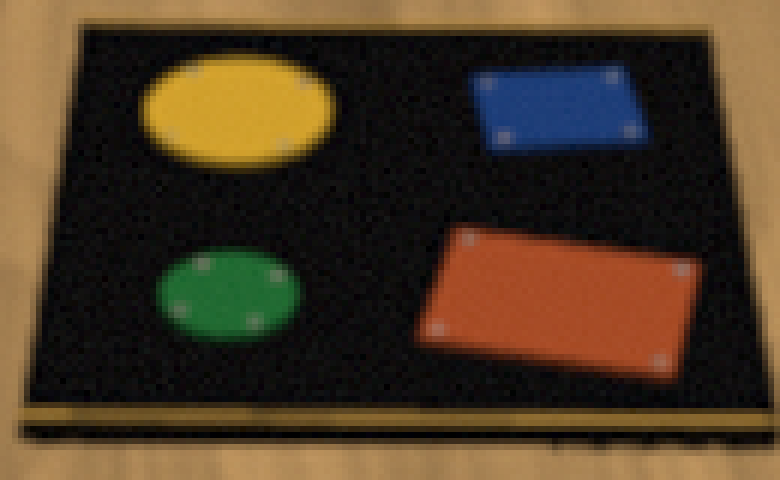

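View pics/ov_t.png

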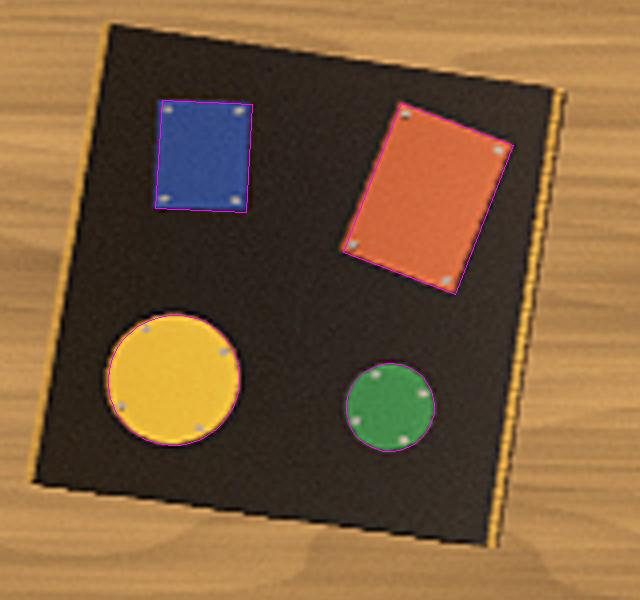

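View pics/ov_s.png

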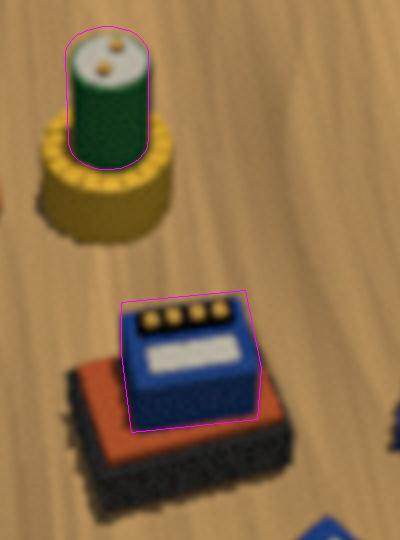

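```bash
python3 - <<'E'
s=open('m0.py').read()
s=s.replace('''["green"],.042''','''["gcap"],.042''').replace('''M={n:blob(mask(I[n],cols),s) for n,s in seeds.items()}''','''M={n:blob(mask(I[n],cols)*(1 if k[:3]!="pad" else (cv2.cvtColor(I[n],cv2.COLOR_BGR2HSV)[...,2]>68)),s) for n,s in seeds.items()}
    if k=="capacitor": M["top"]&=False; M["top"][190:214,328:348]=mask(I["top"],["gcap","white"])[190:214,328:348]>0; M["top"]=blob(M["top"].astype(np.uint8),(338,203)); M["side"]=blob((mask(I["side"],["gcap"])|(mask(I["side"],["white"])&(np.indices((400,640))[0]<217)*np.uint8(255))),(302,225))
    if k[:3]!="pad":
        for n in M:
            ys,xs=np.nonzero(M[n]);print(n,xs.min(),xs.max(),ys.min(),ys.max());ov[n][cv2.resize(M[n].astype(np.uint8),None,fx=4,fy=4,interpolation=0)>0]//=2''')
s=s.replace("range","range")
open('m0.py','w').write(s)
h=open('h.py').read()
h=h.replace('''"dark":''','''"gcap":((50,60,25),(90,255,255)),"white":((0,0,120),(180,85,255)),"dark":''').replace('"blue":((105,110,40)','"blue":((104,80,45)')
open('h.py','w').write(h)
E
python3 m0.py
```

```text
pad_blue ('top', 'side') [0.6307 0.2609] -0.8 err 0.098 [np.int64(623), np.int64(333)]
pad_blue ('top',) [0.6315 0.2623] 1.1 err 0.059 [np.int64(623)]
pad_blue ('side',) [0.6297 0.2564] -0.6 err 0.123 [np.int64(333)]
pad_copper ('top', 'side') [0.6077 0.1218] -19.3 err 0.084 [np.int64(1217), np.int64(829)]
pad_copper ('top',) [0.6083 0.123 ] 160.4 err 0.059 [np.int64(1217)]
pad_copper ('side',) [0.6064 0.1178] 159.8 err 0.099 [np.int64(829)]
pad_yellow ('top', 'side') [0.4913 0.2735] 0.0 err 0.081 [np.int64(816), np.int64(458)]
pad_yellow ('top',) [0.4917 0.2735] 0.0 err 0.02 [np.int64(816)]
pad_yellow ('side',) [0.4904 0.2671] 0.0 err 0.125 [np.int64(458)]
pad_green ('top', 'side') [0.4767 0.1397] 0.0 err 0.075 [np.int64(345), np.int64(242)]
pad_green ('top',) [0.4772 0.1409] 0.0 err 0.031 [np.int64(345)]
pad_green ('side',) [0.4758 0.1375] 0.0 err 0.053 [np.int64(242)]
top 390 407 187 208
side 306 339 270 301
choke ('top', 'side') [ 0.492  -0.2704] 0.4 err 0.164 [np.int64(186), np.int64(599)]
choke ('top',) [ 0.4925 -0.2702] 5.0 err 0.185 [np.int64(186)]
choke ('side',) [ 0.492  -0.2709] 176.1 err 0.133 [np.int64(599)]
top 330 346 196 211
side 293 311 204 236
capacitor ('top', 'side') [ 0.4744 -0.1267] 0.0 err 0.155 [np.int64(187), np.int64(531)]
capacitor ('top',) [ 0.4743 -0.1267] 0.0 err 0.158 [np.int64(187)]
capacitor ('side',) [ 0.4739 -0.125 ] 0.0 err 0.15 [np.int64(531)]
```

View pics/ov_s.png

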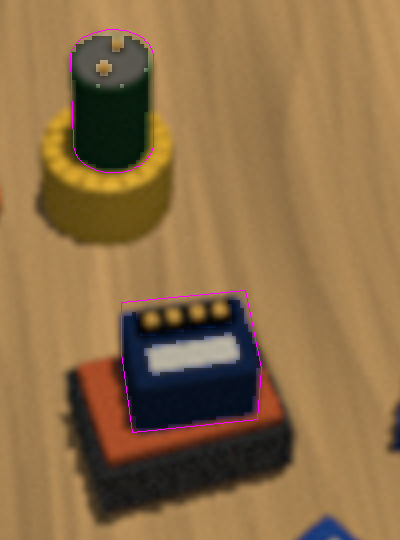

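View pics/ov_t2.png

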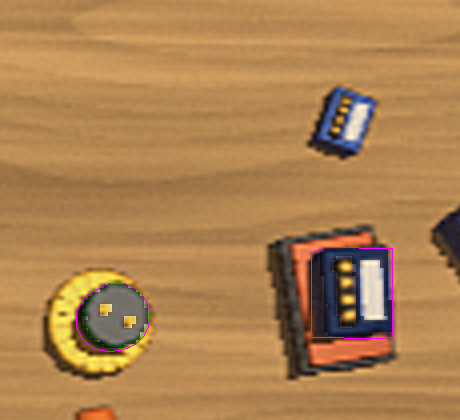

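```bash
cat > plan.py <<'E'
import sys,numpy as np
from rig import manip
from scipy.spatial.transform import Rotation as Rn
def rot(s): w=s["ee_rot"];return Rn.from_quat([w[1],w[2],w[3],w[0]]).as_matrix()
def show(s=None):
    s=s or manip.get_state();R=rot(s);g=np.array(s["position"])+.155*R[:,0]
    print("t",round(s["clock"],2),"grasp",np.round(g,4),"jawyaw",round(np.degrees(np.arctan2(R[1,1],R[0,1])),1),"xaxis",np.round(R[:,0],3),"w",round(s["width"],4),"F",np.round(s["contact_force"],1),"q",np.round(s["qpos"],2));return s,R,g
def plan(x,y,z,jawyaw):
    s,R,g=show();cur=np.degrees(np.arctan2(R[1,1],R[0,1]))
    # world yaw + = turn about world z ; tool x is down -> negative turn about tool x
    d=(jawyaw-cur+90)%180-90
    for dd in(d,d-180*np.sign(d)):
        # upright tool with wanted jaw yaw
        a=np.radians(cur+dd);Y=np.array([np.cos(a),np.sin(a),0]);X=np.array([0,0,-1.]);Rt=np.c_[X,Y,np.cross(X,Y)]
        tv=np.degrees(Rn.from_matrix(R.T@Rt).as_rotvec())
        e=np.array([x,y,z])-g-0; # rotation is about TCP; grasp offset after turn
        tcp=np.array([x,y,z])-.155*X; dp=tcp-np.array(s["position"])
        print("turn",np.round(tv,1),"then dp(new axes) mm",np.round(Rt.T@dp*1e3,1),"| dp(cur axes)",np.round(R.T@dp*1e3,1))
if __name__=="__main__":
    a=list(map(float,sys.argv[1:]))
    plan(*a) if a else show()
E
python3 plan.py 0.492 -0.2705 0.2 90; python3 plan.py 0.474 -0.126 .2 90
```

```text
t 0.1 grasp [0.2565 0.5141 0.2489] jawyaw 63.5 xaxis [-0.001 -0.001 -1.   ] w 0.0851 F [-0.   0.8 -0.5] q [ 0.99  0.28  1.51  0.    1.36 -0.12]
turn [-26.5  -0.    0.1] then dp(new axes) mm [  48.9 -784.9  235.4] | dp(cur axes) [  49.8 -597.1  561.1]
turn [1.535e+02 1.000e-01 0.000e+00] then dp(new axes) mm [  48.9  784.9 -235.4] | dp(cur axes) [  49.8 -597.1  561.1]
t 0.1 grasp [0.2565 0.5141 0.2489] jawyaw 63.5 xaxis [-0.001 -0.001 -1.   ] w 0.0851 F [-0.   0.8 -0.5] q [ 0.99  0.28  1.51  0.    1.36 -0.12]
turn [-26.5  -0.    0.1] then dp(new axes) mm [  48.9 -640.4  217.4] | dp(cur axes) [  49.6 -475.8  480.4]
turn [1.535e+02 1.000e-01 0.000e+00] then dp(new axes) mm [  48.9  640.4 -217.4] | dp(cur axes) [  49.6 -475.8  480.4]
```

arm_command:
  targets:
    - {"dp":[0,0,0],"turn":[-6.6,0,0],"grip":1}
    - {"dp":[0,0,0],"turn":[-6.6,0,0],"grip":1}
    - {"dp":[0,0,0],"turn":[-6.6,0,0],"grip":1}
    - {"dp":[0,0,0],"turn":[-6.7,0,0],"grip":1}
    - {"dp":[0,-0.03,0.02],"turn":[0,0,0],"grip":1}
    - {"dp":[0,-0.04,0.02],"turn":[0,0,0],"grip":1}
    - {"dp":[0,-0.04,0.02],"turn":[0,0,0],"grip":1}
    - {"dp":[0,-0.04,0.02],"turn":[0,0,0],"grip":1}

```text
clock: 0.9
position: [0.3369, 0.3631, 0.4043]
ee_rot: [0.707, -0.0, 0.707, 0.0]
contact_force: [1.4, -0.6, -0.0]
width: 0.0854
```

arm_command:
  targets:
    - {"dp":[0,-0.04,0.02],"turn":[0,0,0],"grip":1}
    - {"dp":[0,-0.045,0.02],"turn":[0,0,0],"grip":1}
    - {"dp":[0,-0.045,0.02],"turn":[0,0,0],"grip":1}
    - {"dp":[0,-0.045,0.02],"turn":[0,0,0],"grip":1}
    - {"dp":[0,-0.045,0.02],"turn":[0,0,0],"grip":1}
    - {"dp":[0,-0.045,0.02],"turn":[0,0,0],"grip":1}
    - {"dp":[0,-0.045,0.01],"turn":[0,0,0],"grip":1}
    - {"dp":[0,-0.045,0],"turn":[0,0,0],"grip":1}

```text
clock: 1.7
position: [0.4676, 0.0073, 0.4043]
ee_rot: [0.707, 0.0, 0.707, -0.0]
contact_force: [0.9, -0.2, 0.2]
width: 0.0857
```

arm_command:
  targets:
    - {"dp":[0,-0.045,0],"turn":[0,0,0],"grip":1}
    - {"dp":[0,-0.045,0],"turn":[0,0,0],"grip":1}
    - {"dp":[0,-0.045,0],"turn":[0,0,0],"grip":1}
    - {"dp":[0,-0.045,0],"turn":[0,0,0],"grip":1}
    - {"dp":[0,-0.03,0],"turn":[0,0,0],"grip":1}
    - {"dp":[0,0,0],"turn":[0,0,0],"grip":1}
    - {"dp":[0,0,0],"turn":[0,0,0],"grip":1}

```text
clock: 2.4
position: [0.4663, -0.2009, 0.4041]
ee_rot: [0.707, 0.001, 0.707, -0.0]
contact_force: [0.2, 0.7, 0.8]
width: 0.0856
```

```bash
python3 plan.py 0.492 -0.2705 0.2 90
```

```text
t 2.4 grasp [ 0.4661 -0.2006  0.2491] jawyaw 89.9 xaxis [-0.001  0.002 -1.   ] w 0.0856 F [0.2 0.7 0.8] q [-0.54  0.18  1.64  0.    1.33 -2.11]
turn [-0.1 -0.1 -0.1] then dp(new axes) mm [ 49.1 -69.6  25.7] | dp(cur axes) [ 49.  -69.7  25.9]
turn [ 1.799e+02 -1.000e-01  1.000e-01] then dp(new axes) mm [ 49.1  69.6 -25.7] | dp(cur axes) [ 49.  -69.7  25.9]
```

arm_command:
  targets:
    - {"dp":[0.01,-0.035,0.013],"turn":[0,0,0],"grip":1}
    - {"dp":[0.03,-0.035,0.013],"turn":[0,0,0],"grip":1}
    - {"dp":[0.04,0,0],"turn":[0,0,0],"grip":1}
    - {"dp":[0.03,0,0],"turn":[0,0,0],"grip":1}
    - {"dp":[0,0,0],"turn":[0,0,0],"grip":1}
    - {"dp":[0,0,0],"turn":[0,0,0],"grip":1}

```text
clock: 3.0
position: [0.4928, -0.2694, 0.295]
ee_rot: [0.707, -0.0, 0.707, 0.001]
contact_force: [1.2, 0.1, 1.0]
width: 0.0854
```

```bash
python3 plan.py 0.492 -0.2705 0.064 90; python3 - <<'E'
from h import *
d=shot("1")
cv2.imwrite("pics/c1.png",np.hstack([cv2.resize(d["side"][170:350,240:420],None,fx=2.2,fy=2.2),cv2.resize(d["top"][110:290,310:490],None,fx=2.2,fy=2.2)]))
E
```

```text
t 3.0 grasp [ 0.4928 -0.2693  0.14  ] jawyaw 90.1 xaxis [-0.     0.001 -1.   ] w 0.0854 F [1.2 0.1 1. ] q [-0.62  0.34  1.7   0.    1.1  -2.2 ]
turn [ 0.1 -0.  -0. ] then dp(new axes) mm [76.  -1.1 -0.8] | dp(cur axes) [76.  -1.2 -0.8]
turn [-1.799e+02  1.000e-01 -0.000e+00] then dp(new axes) mm [76.   1.1  0.8] | dp(cur axes) [76.  -1.2 -0.8]
```

View pics/c1.png

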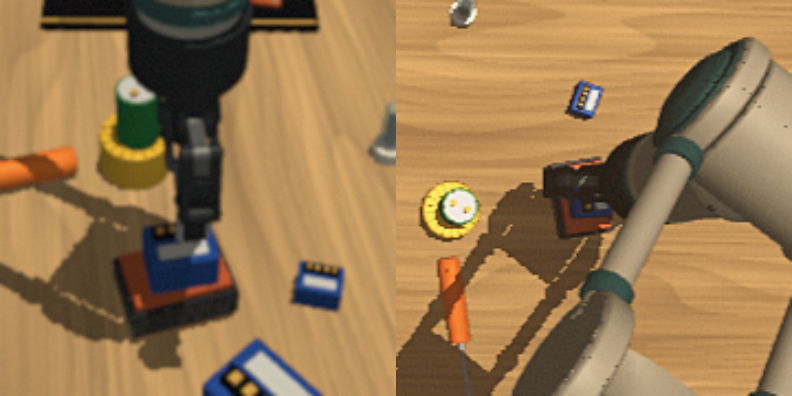

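arm_command:
  targets:
    - {"dp":[0.03,-0.001,-0.001],"turn":[0,0,0],"grip":1}
    - {"dp":[0.025,0,0],"turn":[0,0,0],"grip":1}
    - {"dp":[0.015,0,0],"turn":[0,0,0],"grip":1}
    - {"dp":[0.006,0,0],"turn":[0,0,0],"grip":1}
    - {"dp":[0,0,0],"turn":[0,0,0],"grip":1}
    - {"dp":[0,0,0],"turn":[0,0,0],"grip":1}
  grip_force: 30

```text
clock: 3.7
position: [0.4922, -0.2718, 0.2203]
ee_rot: [0.708, -0.001, 0.706, -0.001]
contact_force: [0.0, -0.6, 0.1]
width: 0.0852
```

arm_command:
  targets:
    - {"dp":[0,0,0],"turn":[0,0,0],"grip":0.3}
    - {"dp":[0,0,0],"turn":[0,0,0],"grip":0.1}
    - {"dp":[0,0,0],"turn":[0,0,0],"grip":0}
    - {"dp":[0,0,0],"turn":[0,0,0],"grip":-0.2}
    - {"dp":[0,0,0],"turn":[0,0,0],"grip":-0.5}
    - {"dp":[0,0,0],"turn":[0,0,0],"grip":-1}
    - {"dp":[0,0,0],"turn":[0,0,0],"grip":-1}
    - {"dp":[0,0,0],"turn":[0,0,0],"grip":-1}
  grip_force: 30

```text
clock: 4.5
position: [0.4917, -0.2717, 0.2194]
ee_rot: [0.707, -0.0, 0.707, -0.0]
contact_force: [-0.4, 0.3, 5.7]
width: 0.0403
```

```bash
python3 plan.py
```

```text
t 4.5 grasp [ 0.4918 -0.2718  0.0644] jawyaw 90.0 xaxis [ 0.001 -0.001 -1.   ] w 0.0403 F [-0.4  0.3  5.7] q [-0.63  0.42  1.79 -0.    0.93 -2.2 ]
```

arm_command:
  targets:
    - {"dp":[-0.005,0,0],"turn":[0,0,0],"grip":-1}
    - {"dp":[-0.015,0,0],"turn":[0,0,0],"grip":-1}
    - {"dp":[-0.03,0,0],"turn":[0,0,0],"grip":-1}
    - {"dp":[-0.04,0,0],"turn":[0,0,0],"grip":-1}
    - {"dp":[-0.04,0,0],"turn":[0,0,0],"grip":-1}
    - {"dp":[0,0,0],"turn":[0,0,0],"grip":-1}
    - {"dp":[0,0,0],"turn":[0,0,0],"grip":-1}

```text
clock: 5.2
position: [0.4913, -0.2713, 0.3488]
ee_rot: [0.707, 0.0, 0.707, -0.0]
contact_force: [-0.6, -0.1, -3.1]
width: 0.0409
```

```bash
python3 plan.py .631 .2615 .15 90; python3 - <<'E'
from h import *
d=shot("2")
cv2.imwrite("pics/c2.png",np.hstack([cv2.resize(d["side"][140:340,240:420],None,fx=2.2,fy=2.2),cv2.resize(d["top"][110:310,310:490],None,fx=2.2,fy=2.2)]))
E
```

```text
t 5.2 grasp [ 0.4913 -0.2713  0.1938] jawyaw 90.0 xaxis [ 0. -0. -1.] w 0.0409 F [-0.6 -0.1 -3.1] q [-0.63  0.29  1.63  0.    1.22 -2.2 ]
turn [-0.  0.  0.] then dp(new axes) mm [ 43.8 532.8 139.7] | dp(cur axes) [ 43.8 532.9 139.6]
turn [180.   0.  -0.] then dp(new axes) mm [  43.8 -532.8 -139.7] | dp(cur axes) [ 43.8 532.9 139.6]
```

View pics/c2.png

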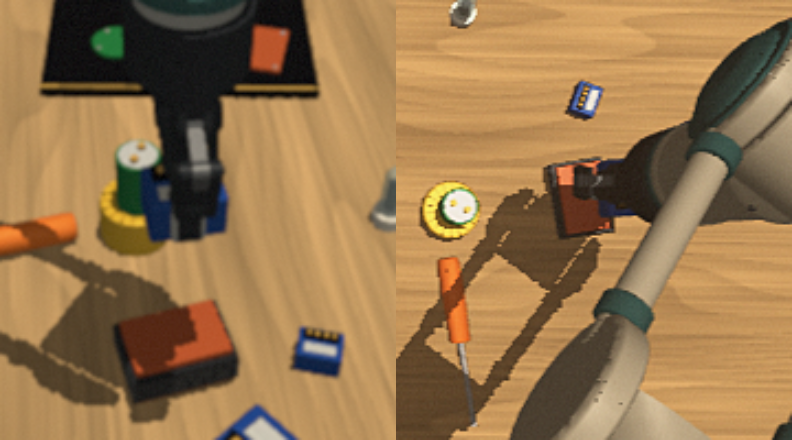

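arm_command:
  targets:
    - {"dp":[0,0.02,0.005],"turn":[0,0,0],"grip":-1}
    - {"dp":[0,0.038,0.01],"turn":[0,0,0],"grip":-1}
    - {"dp":[0,0.04,0.01],"turn":[0,0,0],"grip":-1}
    - {"dp":[0,0.04,0.01],"turn":[0,0,0],"grip":-1}
    - {"dp":[0,0.04,0.01],"turn":[0,0,0],"grip":-1}
    - {"dp":[0,0.04,0.01],"turn":[0,0,0],"grip":-1}
    - {"dp":[0,0.04,0.01],"turn":[0,0,0],"grip":-1}
    - {"dp":[0,0.04,0.01],"turn":[0,0,0],"grip":-1}

```text
clock: 6.1
position: [0.5661, 0.0281, 0.3462]
ee_rot: [0.705, 0.0, 0.709, -0.0]
contact_force: [1.3, -0.8, -2.5]
width: 0.0404
```

arm_command:
  targets:
    - {"dp":[0,0.04,0.015],"turn":[0,0,0],"grip":-1}
    - {"dp":[0,0.04,0.015],"turn":[0,0,0],"grip":-1}
    - {"dp":[0,0.04,0.015],"turn":[0,0,0],"grip":-1}
    - {"dp":[0,0.04,0.01],"turn":[0,0,0],"grip":-1}
    - {"dp":[0,0.04,0.01],"turn":[0,0,0],"grip":-1}
    - {"dp":[0,0.035,0],"turn":[0,0,0],"grip":-1}
    - {"dp":[0,0,0],"turn":[0,0,0],"grip":-1}
    - {"dp":[0,0,0],"turn":[0,0,0],"grip":-1}

```text
clock: 6.9
position: [0.631, 0.2622, 0.3457]
ee_rot: [0.705, -0.001, 0.709, -0.0]
contact_force: [0.3, 0.5, -3.0]
width: 0.0403
```

```bash
python3 plan.py .631 .2615 .08 90; python3 - <<'E'
from h import *
d=shot("3")
cv2.imwrite("pics/c3.png",np.hstack([cv2.resize(d["side"][30:210,240:420],None,fx=2.2,fy=2.2),cv2.resize(d["top"][80:260,120:300],None,fx=2.2,fy=2.2)]))
E
```

```text
t 6.9 grasp [0.6303 0.2619 0.1907] jawyaw 90.1 xaxis [-0.005 -0.002 -1.   ] w 0.0403 F [ 0.3  0.5 -3. ] q [ 0.29  0.47  1.34 -0.    1.33 -1.28]
turn [ 0.1 -0.3  0.1] then dp(new axes) mm [110.7  -0.7  -0. ] | dp(cur axes) [110.7  -0.5   0.5]
turn [-179.9   -0.2   -0.5] then dp(new axes) mm [110.7   0.7   0. ] | dp(cur axes) [110.7  -0.5   0.5]
```

View pics/c3.png

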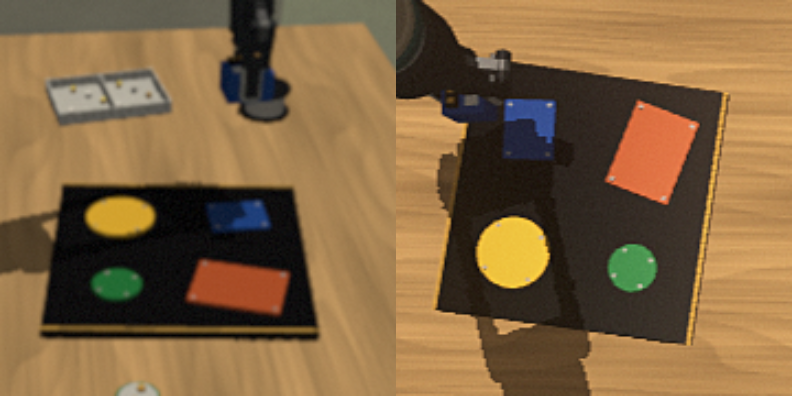

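View pics/top3.png

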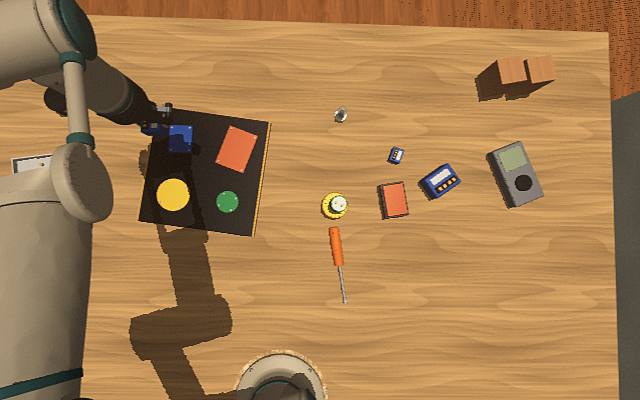

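arm_command:
  targets:
    - {"dp":[0.03,0,0],"turn":[0,-0.3,0],"grip":-1}
    - {"dp":[0.04,0,0],"turn":[0,0,0],"grip":-1}
    - {"dp":[0.04,0,0],"turn":[0,0,0],"grip":-1}
    - {"dp":[0.02,0,0],"turn":[0,0,0],"grip":-1}
    - {"dp":[0.01,0,0],"turn":[0,0,0],"grip":-1}
    - {"dp":[0,0,0],"turn":[0,0,0],"grip":-1}
    - {"dp":[0,0,0],"turn":[0,0,0],"grip":-1}

```text
clock: 7.7
position: [0.633, 0.261, 0.2099]
ee_rot: [0.71, 0.001, 0.704, -0.0]
contact_force: [-0.1, -0.7, -3.3]
width: 0.0407
```

```bash
python3 plan.py .631 .2615 .038 90; python3 - <<'E'
from h import *
d=shot("4")
cv2.imwrite("pics/c4.png",np.hstack([cv2.resize(d["side"][80:200,250:400],None,fx=2.6,fy=2.6),cv2.resize(d["top"][90:210,120:270],None,fx=2.6,fy=2.6)]))
E
```

```text
t 7.7 grasp [0.6341 0.2611 0.0549] jawyaw 89.9 xaxis [ 0.007  0.001 -1.   ] w 0.0407 F [-0.1 -0.7 -3.3] q [ 0.29  0.58  1.51 -0.    1.04 -1.28]
turn [-0.1  0.4 -0. ] then dp(new axes) mm [16.9  0.5 -2. ] | dp(cur axes) [16.9  0.5 -2.1]
turn [ 1.799e+02 -1.000e-01 -7.000e-01] then dp(new axes) mm [16.9 -0.5  2. ] | dp(cur axes) [16.9  0.5 -2.1]
```

View pics/c4.png

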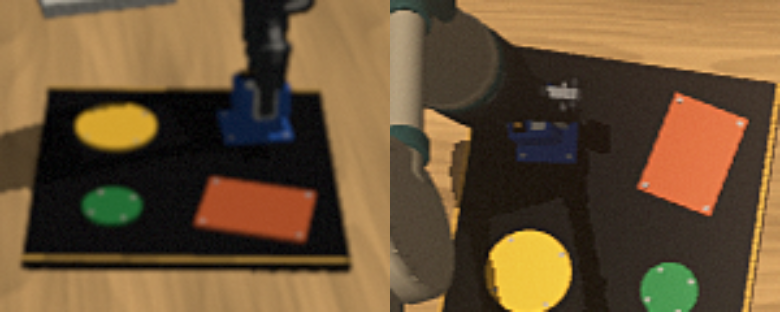

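arm_command:
  targets:
    - {"dp":[0.008,0,-0.002],"turn":[0,0.3,0],"grip":-1}
    - {"dp":[0.004,0,0],"turn":[0,0,0],"grip":-1}
    - {"dp":[0.002,0,0],"turn":[0,0,0],"grip":-1}
    - {"dp":[0,0,0],"turn":[0,0,0],"grip":-1}
    - {"dp":[0,0,0],"turn":[0,0,0],"grip":-1}
    - {"dp":[0,0,0],"turn":[0,0,0],"grip":-1}

```text
clock: 8.4
position: [0.6304, 0.2615, 0.1948]
ee_rot: [0.707, 0.0, 0.707, -0.0]
contact_force: [0.5, 0.2, -3.7]
width: 0.0409
```

```bash
python3 - <<'E'
from h import *
from plan import plan
plan(.631,.2615,.038,90)
d=shot("5")
plan(.631,.2615,.038,90)
cv2.imwrite("pics/c5.png",np.hstack([cv2.resize(d["side"][90:160,310:380],None,fx=5,fy=5),cv2.resize(d["top"][110:180,150:220],None,fx=5,fy=5)]))
E
```

```text
t 8.4 grasp [0.6305 0.2615 0.0398] jawyaw 90.0 xaxis [ 0.  0. -1.] w 0.0409 F [ 0.5  0.2 -3.7] q [ 0.29  0.59  1.53  0.    1.02 -1.28]
turn [-0.  0. -0.] then dp(new axes) mm [ 1.8 -0.   0.6] | dp(cur axes) [ 1.8 -0.   0.6]
turn [180.  -0.  -0.] then dp(new axes) mm [ 1.8  0.  -0.6] | dp(cur axes) [ 1.8 -0.   0.6]
t 8.5 grasp [0.6304 0.2615 0.0399] jawyaw 90.0 xaxis [ 0.  0. -1.] w 0.0401 F [ 0.3  0.2 -3.5] q [ 0.29  0.59  1.53  0.    1.02 -1.28]
turn [-0.  0. -0.] then dp(new axes) mm [ 1.9 -0.   0.6] | dp(cur axes) [ 1.9 -0.   0.6]
turn [180.  -0.  -0.] then dp(new axes) mm [ 1.9  0.  -0.6] | dp(cur axes) [ 1.9 -0.   0.6]
```

View pics/c5.png

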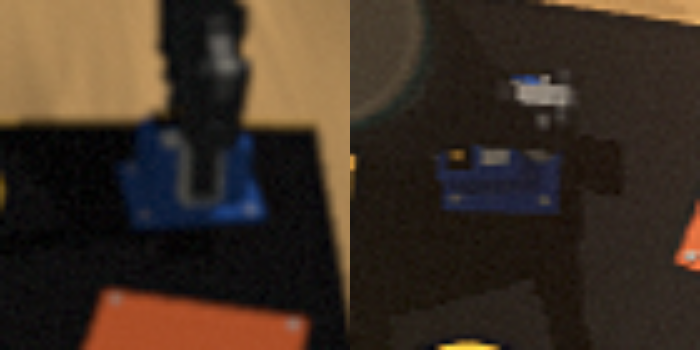

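arm_command:
  targets:
    - {"dp":[0.001,0,0],"turn":[0,0,0],"grip":-1}
    - {"dp":[0.0007,0,0],"turn":[0,0,0],"grip":-1}
    - {"dp":[0,0,0],"turn":[0,0,0],"grip":-1}
    - {"dp":[0,0,0],"turn":[0,0,0],"grip":-1}
    - {"dp":[0,0,0],"turn":[0,0,0],"grip":-1}

```text
clock: 9.0
position: [0.6303, 0.2615, 0.1935]
ee_rot: [0.707, 0.0, 0.707, -0.0]
contact_force: [-0.8, 0.2, 1.5]
width: 0.0408
```

Contact (force rose from -3.5 to +1.5 N). Opening gently, partly, then rising.

arm_command:
  targets:
    - {"dp":[0,0,0],"turn":[0,0,0],"grip":0}
    - {"dp":[0,0,0],"turn":[0,0,0],"grip":0.1}
    - {"dp":[0,0,0],"turn":[0,0,0],"grip":0.3}
    - {"dp":[0,0,0],"turn":[0,0,0],"grip":0.6}
    - {"dp":[0,0,0],"turn":[0,0,0],"grip":0.7}
    - {"dp":[-0.02,0,0],"turn":[0,0,0],"grip":0.7}
    - {"dp":[-0.035,0,0],"turn":[0,0,0],"grip":1}
    - {"dp":[-0.04,0,0],"turn":[0,0,0],"grip":1}

```text
clock: 9.8
position: [0.6298, 0.2613, 0.2875]
ee_rot: [0.706, -0.0, 0.708, -0.0]
contact_force: [0.0, 0.1, 0.0]
width: 0.0852
```

arm_command:
  targets:
    - {"dp":[-0.04,0,0],"turn":[0,0,0],"grip":1}
    - {"dp":[-0.02,-0.03,-0.01],"turn":[0,0,0],"grip":1}
    - {"dp":[0,-0.04,-0.015],"turn":[0,0,0],"grip":1}
    - {"dp":[0,-0.04,-0.016],"turn":[0,0,0],"grip":1}
    - {"dp":[0,-0.04,-0.016],"turn":[0,0,0],"grip":1}
    - {"dp":[0,-0.04,-0.016],"turn":[0,0,0],"grip":1}
    - {"dp":[0,-0.04,-0.016],"turn":[0,0,0],"grip":1}
    - {"dp":[0,-0.04,-0.016],"turn":[0,0,0],"grip":1}

```text
clock: 10.6
position: [0.5243, -0.0099, 0.3482]
ee_rot: [0.707, -0.0, 0.707, -0.0]
contact_force: [0.3, 0.1, -0.9]
width: 0.0852
```

arm_command:
  targets:
    - {"dp":[0,-0.04,-0.016],"turn":[0,0,0],"grip":1}
    - {"dp":[0,-0.04,-0.016],"turn":[0,0,0],"grip":1}
    - {"dp":[0,-0.03,-0.016],"turn":[0,0,0],"grip":1}
    - {"dp":[0,0,0],"turn":[0,0,0],"grip":1}
    - {"dp":[0,0,0],"turn":[0,0,0],"grip":1}
    - {"dp":[0,0,0],"turn":[0,0,0],"grip":1}

```text
clock: 11.2
position: [0.4775, -0.118, 0.3481]
ee_rot: [0.707, 0.0, 0.707, 0.0]
contact_force: [0.4, 0.6, -0.1]
width: 0.0855
```

```bash
python3 - <<'E'
from h import *
from plan import plan
plan(.4743,-.1262,.14,90)
d=shot("6")
cv2.imwrite("pics/c6.png",np.hstack([cv2.resize(d["side"][90:160,310:380],None,fx=5.5,fy=5.5),cv2.resize(d["top"][110:180,150:220],None,fx=5.5,fy=5.5)]))
E
```

```text
t 11.2 grasp [ 0.4775 -0.1179  0.1931] jawyaw 90.0 xaxis [ 0.001  0.001 -1.   ] w 0.0855 F [ 0.4  0.6 -0.1] q [-0.38  0.19  1.77  0.    1.18 -1.96]
turn [ 0.  0. -0.] then dp(new axes) mm [53.1 -8.2 -3.2] | dp(cur axes) [53.1 -8.3 -3.2]
turn [-1.8e+02  0.0e+00  1.0e-01] then dp(new axes) mm [53.1  8.2  3.2] | dp(cur axes) [53.1 -8.3 -3.2]
```

View pics/c6.png

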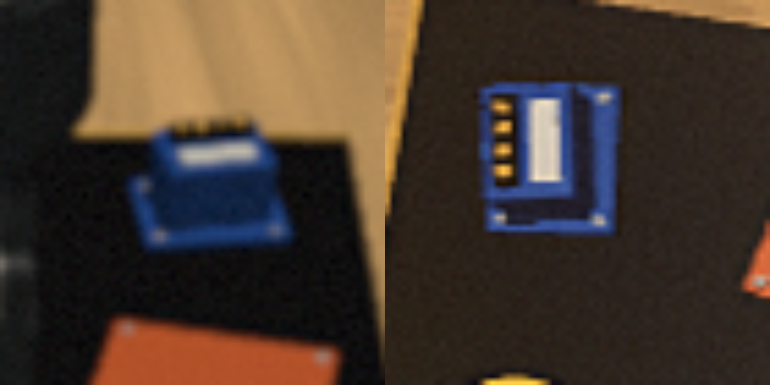

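View pics/side6.png

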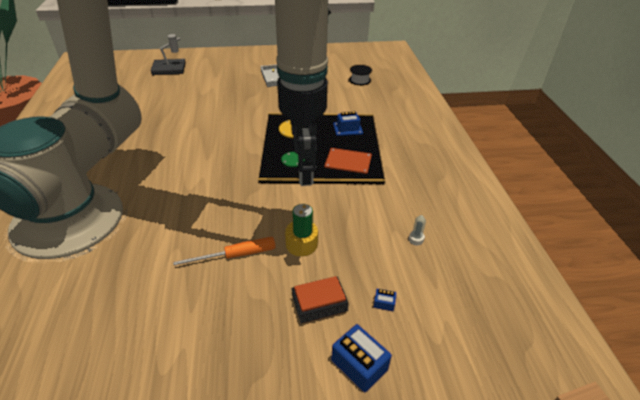

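```bash
cat > chk.py <<'E'
from h import *
import sys
# overlay of model outlines: args tag, then name x y yawdeg z
def ov(tag,items,out,rois,f=5):
    I={n:cv2.imread(f"pics/{n}{tag}.png") for n in("side","top")};ims=[]
    for n in("side","top"):
        x0,y0,w,h=rois[n];v=cv2.resize(I[n][y0:y0+h,x0:x0+w],None,fx=f,fy=f,interpolation=cv2.INTER_CUBIC)
        for (k,x,y,a,z) in items:
            a=np.radians(a);c,s=np.cos(a),np.sin(a)
            for zz in sorted({0.,MOD[k][:,2].max(),MOD[k][:,2].min()}):
                m=MOD[k][np.isclose(MOD[k][:,2],zz)]
                if not len(m):continue
                W=m@np.array([[c,-s,0],[s,c,0],[0,0,1]]).T+[x,y,z]
                p=cv2.convexHull(proj(n,W).astype(np.float32))
                cv2.polylines(v,[np.round((p-[x0,y0]+.5)*f).astype(int)],True,(255,0,255) if zz==m[0,2] and zz>0.01 else (255,255,0),1)
        ims.append(v)
    cv2.imwrite(out,np.hstack(ims))
E
python3 - <<'E'
from chk import *
ov("6",[("pad_blue",.631,.2618,0,.012),("choke",.6305,.2618,0,.016)],"pics/o6.png",dict(side=(315,100,70,70),top=(150,105,70,70)))
E
```

```text
(no output)
```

View pics/o6.png

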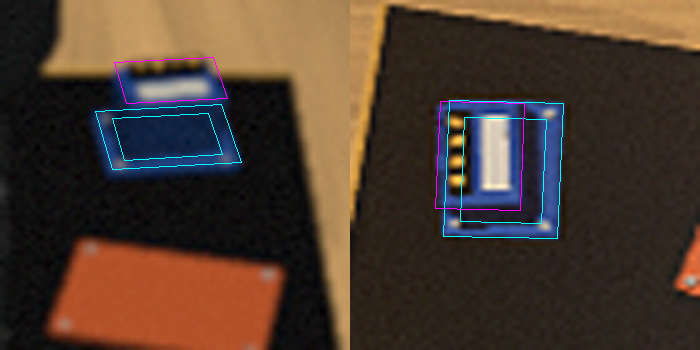

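arm_command:
  targets:
    - {"dp":[0.01,-0.008,-0.003],"turn":[0,0,0],"grip":1}
    - {"dp":[0.035,0,0],"turn":[0,0,0],"grip":1}
    - {"dp":[0.035,0,0],"turn":[0,0,0],"grip":1}
    - {"dp":[0.03,0,0],"turn":[0,0,0],"grip":1}
    - {"dp":[0.009,0,0],"turn":[0,0,0],"grip":1}
    - {"dp":[0,0,0],"turn":[0,0,0],"grip":1}
    - {"dp":[0,0,0],"turn":[0,0,0],"grip":1}

```text
clock: 12.0
position: [0.4749, -0.1267, 0.2297]
ee_rot: [0.708, -0.0, 0.707, -0.0]
contact_force: [-0.6, -0.0, 0.4]
width: 0.0855
```

```bash
python3 - <<'E'
from h import *
from plan import plan
plan(.4743,-.1262,.072,90)
d=shot("7")
cv2.imwrite("pics/c7.png",np.hstack([cv2.resize(d["side"][170:270,250:350],None,fx=4,fy=4),cv2.resize(d["top"][150:250,280:380],None,fx=4,fy=4)]))
E
```

```text
t 12.0 grasp [ 0.4751 -0.1268  0.0747] jawyaw 90.0 xaxis [ 0.001 -0.001 -1.   ] w 0.0855 F [-0.6 -0.   0.4] q [-0.4   0.32  1.94 -0.    0.88 -1.97]
turn [0.  0.1 0. ] then dp(new axes) mm [ 2.7  0.5 -0.6] | dp(cur axes) [ 2.7  0.5 -0.6]
turn [-1.8e+02 -1.0e-01  1.0e-01] then dp(new axes) mm [ 2.7 -0.5  0.6] | dp(cur axes) [ 2.7  0.5 -0.6]
```

View pics/c7.png

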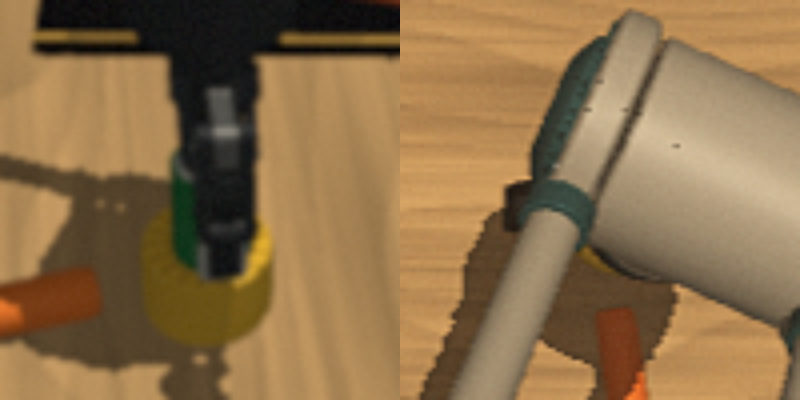

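```bash
python3 - <<'E'
from h import *
print(proj("side",np.array([[.4743,-.126,.07],[.4743,-.178,.07],[.4743,-.126,.098],[.4713,-.178,.07]])))
E
```

```text
[[302.51326259 219.50599641]
 [305.32716073 239.87490338]
 [302.3529393  208.53104488]
 [303.64759588 240.01307265]]
```

arm_command:
  targets:
    - {"dp":[0.002,0,-0.0005],"turn":[0,0,0],"grip":0.5}
    - {"dp":[0,0,0],"turn":[0,0,0],"grip":0.2}
    - {"dp":[0,0,0],"turn":[0,0,0],"grip":0}
    - {"dp":[0,0,0],"turn":[0,0,0],"grip":-0.1}
    - {"dp":[0,0,0],"turn":[0,0,0],"grip":-0.3}
    - {"dp":[0,0,0],"turn":[0,0,0],"grip":-1}
    - {"dp":[0,0,0],"turn":[0,0,0],"grip":-1}
    - {"dp":[0,0,0],"turn":[0,0,0],"grip":-1}
  grip_force: 25

```text
clock: 12.9
position: [0.4738, -0.1267, 0.2274]
ee_rot: [0.707, -0.0, 0.707, -0.0]
contact_force: [-2.0, -1.3, 5.0]
width: 0.0374
```

```bash
python3 plan.py
```

```text
t 12.9 grasp [ 0.4739 -0.1268  0.0724] jawyaw 90.0 xaxis [ 0.001 -0.001 -1.   ] w 0.0374 F [-2.  -1.3  5. ] q [-0.4   0.32  1.94 -0.    0.88 -1.97]
```

arm_command:
  targets:
    - {"dp":[-0.005,0,0],"turn":[0,0,0],"grip":-1}
    - {"dp":[-0.015,0,0],"turn":[0,0,0],"grip":-1}
    - {"dp":[-0.03,0,0],"turn":[0,0,0],"grip":-1}
    - {"dp":[-0.035,0,0],"turn":[0,0,0],"grip":-1}
    - {"dp":[-0.035,0,0],"turn":[0,0,0],"grip":-1}
    - {"dp":[0,0,0],"turn":[0,0,0],"grip":-1}
    - {"dp":[0,0,0],"turn":[0,0,0],"grip":-1}

```text
clock: 13.6
position: [0.4735, -0.1263, 0.3472]
ee_rot: [0.707, 0.0, 0.707, -0.0]
contact_force: [-0.1, 0.1, -1.2]
width: 0.0375
```

```bash
python3 - <<'E'
from h import *
from plan import plan
plan(.4768,.1402,.15,90)
d=shot("8")
cv2.imwrite("pics/c8.png",np.hstack([cv2.resize(d["side"][150:270,250:350],None,fx=4,fy=4),cv2.resize(d["top"][150:270,280:380],None,fx=4,fy=4)]))
E
```

```text
t 13.6 grasp [ 0.4736 -0.1262  0.1922] jawyaw 90.0 xaxis [ 0.001  0.    -1.   ] w 0.0375 F [-0.1  0.1 -1.2] q [-0.4   0.19  1.77  0.    1.18 -1.97]
turn [-0.  0. -0.] then dp(new axes) mm [ 42.2 266.5   3.3] | dp(cur axes) [ 42.3 266.5   3.2]
turn [ 1.8e+02 -0.0e+00 -1.0e-01] then dp(new axes) mm [  42.2 -266.5   -3.3] | dp(cur axes) [ 42.3 266.5   3.2]
```

View pics/c8.png

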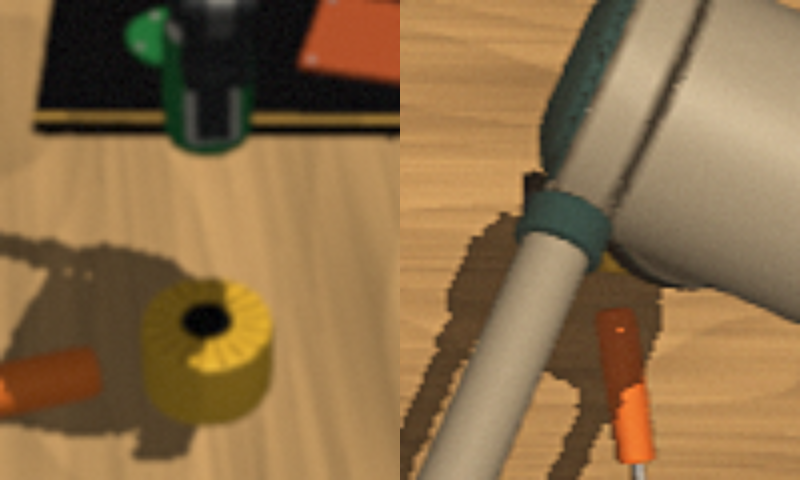

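arm_command:
  targets:
    - {"dp":[0,0.026,0.003],"turn":[0,0,0],"grip":-1}
    - {"dp":[0,0.04,0],"turn":[0,0,0],"grip":-1}
    - {"dp":[0,0.04,0],"turn":[0,0,0],"grip":-1}
    - {"dp":[0,0.04,0],"turn":[0,0,0],"grip":-1}
    - {"dp":[0,0.04,0],"turn":[0,0,0],"grip":-1}
    - {"dp":[0,0.04,0],"turn":[0,0,0],"grip":-1}
    - {"dp":[0,0.04,0],"turn":[0,0,0],"grip":-1}
    - {"dp":[0,0,0],"turn":[0,0,0],"grip":-1}

```text
clock: 14.5
position: [0.4759, 0.1433, 0.3452]
ee_rot: [0.706, -0.001, 0.708, 0.002]
contact_force: [-0.5, -0.9, -0.5]
width: 0.0376
```

arm_command:
  targets:
    - {"dp":[0.02,0,0],"turn":[0,0,0],"grip":-1}
    - {"dp":[0.035,0,0],"turn":[0,0,0],"grip":-1}
    - {"dp":[0.035,0,0],"turn":[0,0,0],"grip":-1}
    - {"dp":[0.03,0,0],"turn":[0,0,0],"grip":-1}
    - {"dp":[0.015,0,0],"turn":[0,0,0],"grip":-1}
    - {"dp":[0,0,0],"turn":[0,0,0],"grip":-1}
    - {"dp":[0,0,0],"turn":[0,0,0],"grip":-1}

```text
clock: 15.2
position: [0.4766, 0.139, 0.2113]
ee_rot: [0.706, 0.0, 0.708, -0.0]
contact_force: [0.6, -0.5, -0.9]
width: 0.0375
```

```bash
python3 - <<'E'
from h import *
from plan import plan
plan(.4768,.1402,.0464,90)
d=shot("9")
cv2.imwrite("pics/c9.png",np.hstack([cv2.resize(d["side"][90:190,250:350],None,fx=4,fy=4),cv2.resize(d["top"][150:250,180:280],None,fx=4,fy=4)]))
E
```

```text
t 15.2 grasp [0.4763 0.139  0.0563] jawyaw 90.0 xaxis [-0.002 -0.    -1.   ] w 0.0375 F [ 0.6 -0.5 -0.9] q [ 0.14  0.35  1.95 -0.    0.85 -1.43]
turn [-0.  -0.1  0. ] then dp(new axes) mm [9.9 1.2 0.2] | dp(cur axes) [9.9 1.2 0.2]
turn [180.    0.    0.2] then dp(new axes) mm [ 9.9 -1.2 -0.2] | dp(cur axes) [9.9 1.2 0.2]
```

View pics/c9.png

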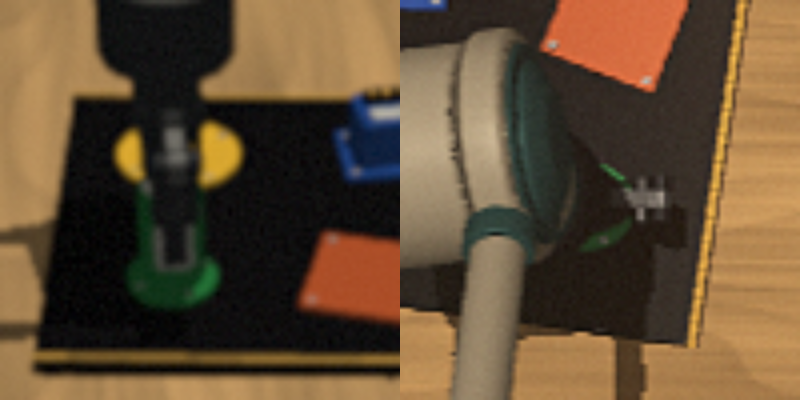

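arm_command:
  targets:
    - {"dp":[0.005,0.0005,0],"turn":[0,0,0],"grip":-1}
    - {"dp":[0.003,0,0],"turn":[0,0,0],"grip":-1}
    - {"dp":[0,0,0],"turn":[0,0,0],"grip":-1}
    - {"dp":[0,0,0],"turn":[0,0,0],"grip":-1}
    - {"dp":[0,0,0],"turn":[0,0,0],"grip":-1}

```text
clock: 15.8
position: [0.4768, 0.14, 0.2042]
ee_rot: [0.707, 0.0, 0.707, -0.0]
contact_force: [-0.2, -0.3, -1.4]
width: 0.0375
```

```bash
python3 plan.py .4768 .1402 .0464 90
```

```text
t 15.8 grasp [0.4768 0.14   0.0492] jawyaw 90.0 xaxis [ 0.  0. -1.] w 0.0375 F [-0.2 -0.3 -1.4] q [ 0.15  0.36  1.95  0.    0.82 -1.43]
turn [-0.  0. -0.] then dp(new axes) mm [2.8 0.2 0. ] | dp(cur axes) [2.8 0.2 0. ]
turn [180.  -0.  -0.] then dp(new axes) mm [ 2.8 -0.2 -0. ] | dp(cur axes) [2.8 0.2 0. ]
```

arm_command:
  targets:
    - {"dp":[0.0015,0,0],"turn":[0,0,0],"grip":-1}
    - {"dp":[0.001,0,0],"turn":[0,0,0],"grip":-1}
    - {"dp":[0,0,0],"turn":[0,0,0],"grip":-1}
    - {"dp":[0,0,0],"turn":[0,0,0],"grip":-1}
    - {"dp":[0,0,0],"turn":[0,0,0],"grip":-1}

```text
clock: 16.3
position: [0.4768, 0.14, 0.2015]
ee_rot: [0.707, 0.0, 0.707, -0.0]
contact_force: [0.0, 0.3, -1.4]
width: 0.0372
```

arm_command:
  targets:
    - {"dp":[0.0006,0,0],"turn":[0,0,0],"grip":-1}
    - {"dp":[0,0,0],"turn":[0,0,0],"grip":-1}
    - {"dp":[0,0,0],"turn":[0,0,0],"grip":-1}

```text
clock: 16.6
position: [0.4767, 0.14, 0.2014]
ee_rot: [0.707, 0.0, 0.707, -0.0]
contact_force: [-1.3, -0.1, 5.6]
width: 0.0374
```

Contact at +5.6 N. Release and go up, toward a viewing place.

arm_command:
  targets:
    - {"dp":[0,0,0],"turn":[0,0,0],"grip":-0.05}
    - {"dp":[0,0,0],"turn":[0,0,0],"grip":0.1}
    - {"dp":[0,0,0],"turn":[0,0,0],"grip":0.3}
    - {"dp":[0,0,0],"turn":[0,0,0],"grip":0.6}
    - {"dp":[0,0,0],"turn":[0,0,0],"grip":0.7}
    - {"dp":[-0.02,0,0],"turn":[0,0,0],"grip":0.7}
    - {"dp":[-0.035,0,0],"turn":[0,0,0],"grip":1}
    - {"dp":[-0.04,0,0],"turn":[0,0,0],"grip":1}

```text
clock: 17.4
position: [0.4762, 0.1399, 0.2959]
ee_rot: [0.706, -0.0, 0.708, -0.0]
contact_force: [0.2, -0.5, 0.0]
width: 0.0854
```

arm_command:
  targets:
    - {"dp":[-0.04,0,0],"turn":[0,0,0],"grip":1}
    - {"dp":[-0.02,0.02,-0.02],"turn":[0,0,0],"grip":1}
    - {"dp":[0,0.03,-0.03],"turn":[0,0,0],"grip":1}
    - {"dp":[0,0.04,-0.03],"turn":[0,0,0],"grip":1}
    - {"dp":[0,0.04,-0.03],"turn":[0,0,0],"grip":1}
    - {"dp":[0,0.04,-0.03],"turn":[0,0,0],"grip":1}
    - {"dp":[0,0.04,-0.02],"turn":[0,0,0],"grip":1}
    - {"dp":[0,0.02,0],"turn":[0,0,0],"grip":1}

```text
clock: 18.2
position: [0.3139, 0.3722, 0.356]
ee_rot: [0.707, -0.001, 0.708, 0.002]
contact_force: [-0.1, -0.0, 0.3]
width: 0.0856
```

```bash
python3 - <<'E'
from h import *
d=shot("10")
E
python3 plan.py
```

```text
t 18.3 grasp [0.3163 0.3725 0.2009] jawyaw 90.2 xaxis [ 0.001  0.002 -1.   ] w 0.0854 F [ 0.6  0.5 -0.5] q [ 0.72  0.18  1.76  0.    1.2  -0.85]
```

View pics/top10.png

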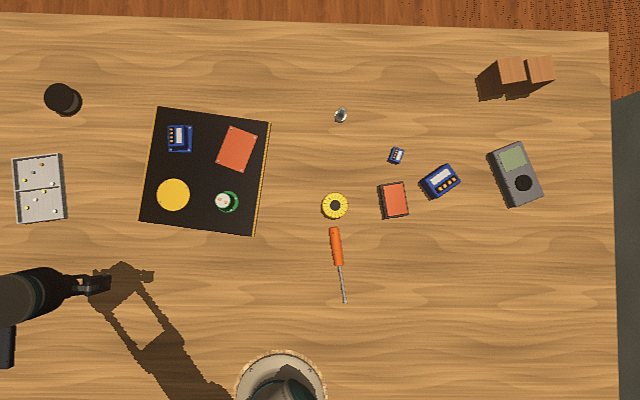

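View pics/side10.png

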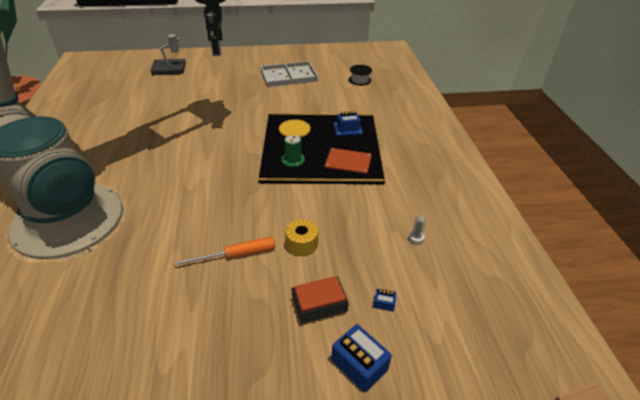

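Choke (180,138) and capacitor (227,201 in top) stand on their pads; the toroid (335,206) and transformer (393,200) are bare. Measure those two.

```bash
python3 - <<'E'
from h import *
from chk import ov
I={n:cv2.imread(f"pics/{n}10.png") for n in("side","top")}
res={}
# transformer: copper top face at z=.042 (76x50) and toroid
MOD["ttop"]=box(.076,.05,.042,.042)
for k,cols,z,seeds,rot in [("ttop",["copper"],0,dict(top=(393,200),side=(320,293)),1),("transformer",["copper","dark"],0,dict(top=(393,200),side=(320,293)),1),("toroid",["yellow"],0,dict(top=(328,206),side=(302,247)),0)]:
    if k=="toroid":HSV["yellow"]=((20,165,70),(32,255,255))
    M={n:blob(mask(I[n],cols),s) for n,s in seeds.items()}
    x0=back("top",seeds["top"],.03)[:2]
    for vs in(("top","side"),("top",),("side",)):
        p,e=fit(k,{n:M[n] for n in vs},z,[*x0,.14] if rot else x0,rot);print(k,vs,np.round(p[:2],4),round(np.degrees(p[2]),1),round(e,3))
        if len(vs)==2:res[k]=p
i=[(k,*res[k][:2],np.degrees(res[k][2]),0.) for k in("transformer","toroid","ttop")]
ov("10",i,"pics/o10a.png",dict(side=(275,210,80,120),top=(315,160,105,120)),4)
ov("10",[("pad_green",.4768,.1402,0,.012),("capacitor",.4768,.1402,0,.016),("pad_yellow",.4915,.2725,0,.012),("pad_copper",.6078,.1222,-19.4,.012)],"pics/o10b.png",dict(side=(270,110,120,80),top=(150,110,115,120)),3)
E
```

```text
ttop ('top', 'side') [ 0.4892 -0.2702] 9.8 0.1
ttop ('top',) [ 0.4897 -0.2685] 9.3 0.047
ttop ('side',) [ 0.4883 -0.2733] 11.2 0.063
transformer ('top', 'side') [ 0.4877 -0.2716] 10.0 0.118
transformer ('top',) [ 0.4907 -0.272 ] 3.7 0.208
transformer ('side',) [ 0.4875 -0.2718] 10.0 0.023
toroid ('top', 'side') [ 0.472  -0.1226] 0.0 0.098
toroid ('top',) [ 0.4737 -0.1223] 0.0 0.107
toroid ('side',) [ 0.4717 -0.1223] 0.0 0.086Traceback (most recent call last):
  File "<stdin>", line 16, in <module>
  File "chk.py", line 17, in ov
    cv2.imwrite(out,np.hstack(ims))
                    ~~~~~~~~~^^^^^
    return _nx.concatenate(arrs, 1, dtype=dtype, casting=casting)
           ~~~~~~~~~~~~~~~^^^^^^^^^^^^^^^^^^^^^^^^^^^^^^^^^^^^^^^
ValueError: all the input array dimensions except for the concatenation axis must match exactly, but along dimension 0, the array at index 0 has size 240 and the array at index 1 has size 360
```

View pics/o10a.png

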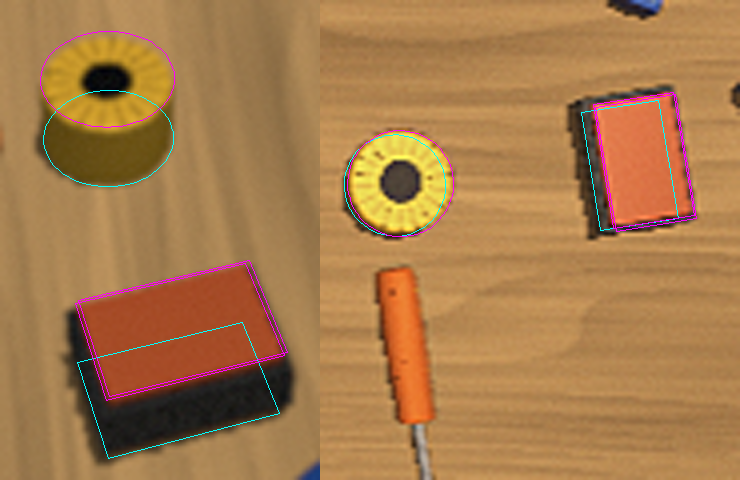

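```bash
python3 - <<'E'
from h import *
from chk import ov
c=np.array([.4888,-.2708]);a=np.radians(99.5);j=np.array([np.cos(a),np.sin(a)]);l=np.array([-j[1],j[0]])
I=cv2.imread("pics/top10.png");v=cv2.resize(I[150:240,370:480],None,fx=7,fy=7,interpolation=cv2.INTER_CUBIC)
for op,col in((.0365,(0,255,0)),(.0425,(255,0,255))):
  for sg in(1,-1):
    for z in(.01,.05):
      P=np.array([[*(c+sg*j*d+l*w),z] for d,w in((op,.011),(op+.0145,.011),(op+.0145,-.011),(op,-.011))])
      cv2.polylines(v,[np.round((proj("top",P)-[370,150]+.5)*7).astype(int)],True,col,1)
cv2.imwrite("pics/o10c.png",v)
ov("10",[("pad_green",.4768,.1402,0,.012),("capacitor",.4768,.1402,0,.016),("pad_yellow",.4915,.2725,0,.012),("pad_copper",.6078,.1222,-19.4,.012)],"pics/o10b.png",dict(side=(270,110,120,130),top=(150,110,115,130)),3)
E
```

```text
(no output)
```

View pics/o10c.png

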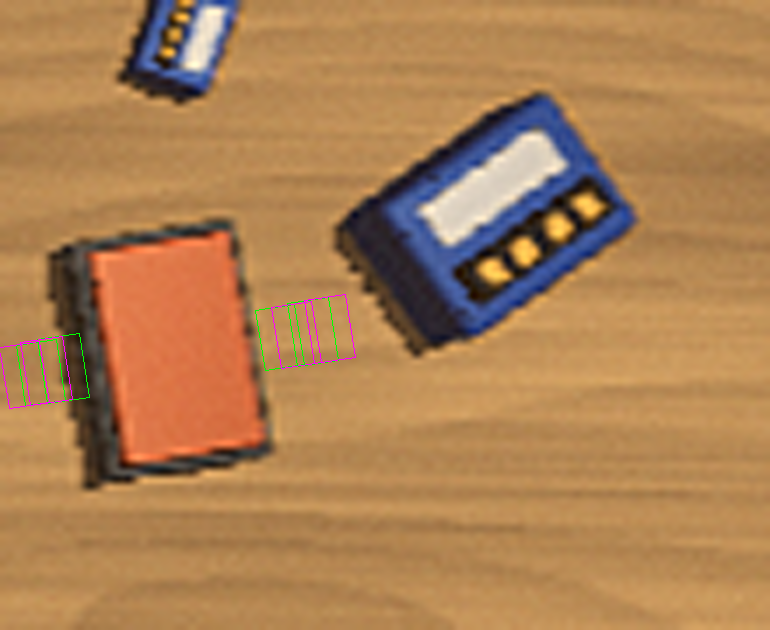

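View pics/o10b.png

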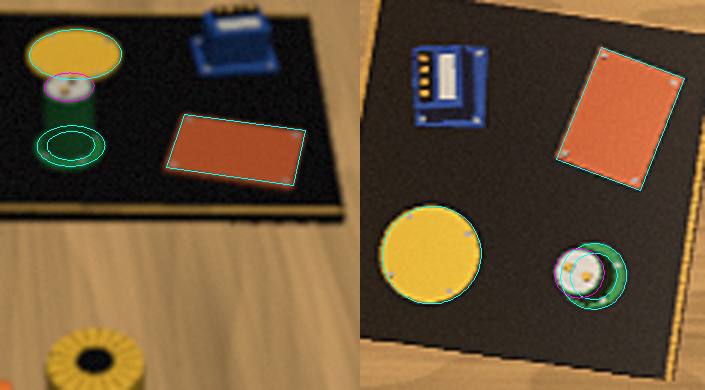

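```bash
python3 plan.py .4888 -.2708 .15 99.5
```

```text
t 18.3 grasp [0.3163 0.3725 0.2009] jawyaw 90.2 xaxis [ 0.001  0.002 -1.   ] w 0.0854 F [ 0.6  0.5 -0.5] q [ 0.72  0.18  1.76  0.    1.2  -0.85]
turn [-9.3  0.1 -0.1] then dp(new axes) mm [  50.9 -662.8   64.1] | dp(cur axes) [  50.1 -643.8  170.3]
turn [ 1.707e+02 -1.000e-01 -1.000e-01] then dp(new axes) mm [ 50.9 662.8 -64.1] | dp(cur axes) [  50.1 -643.8  170.3]
```

arm_command:
  targets:
    - {"dp":[0,-0.02,0.01],"turn":[0,0,0],"grip":1}
    - {"dp":[0,-0.04,0.02],"turn":[0,0,0],"grip":1}
    - {"dp":[0,-0.04,0.02],"turn":[0,0,0],"grip":1}
    - {"dp":[0,-0.04,0.02],"turn":[0,0,0],"grip":1}
    - {"dp":[0,-0.04,0.02],"turn":[0,0,0],"grip":1}
    - {"dp":[0,-0.04,0.02],"turn":[0,0,0],"grip":1}
    - {"dp":[0,-0.04,0.02],"turn":[0,0,0],"grip":1}
    - {"dp":[0,-0.04,0.01],"turn":[0,0,0],"grip":1}

```text
clock: 19.1
position: [0.4576, 0.0669, 0.356]
ee_rot: [0.707, 0.0, 0.707, -0.001]
contact_force: [0.8, -0.5, 0.1]
width: 0.0851
```

arm_command:
  targets:
    - {"dp":[0,-0.045,0.01],"turn":[0,0,0],"grip":1}
    - {"dp":[0,-0.045,0.01],"turn":[0,0,0],"grip":1}
    - {"dp":[0,-0.045,0.01],"turn":[0,0,0],"grip":1}
    - {"dp":[0,-0.045,0],"turn":[0,0,0],"grip":1}
    - {"dp":[0,-0.045,0],"turn":[0,0,0],"grip":1}
    - {"dp":[0,-0.04,0],"turn":[0,0,0],"grip":1}
    - {"dp":[0,-0.04,0],"turn":[0,0,0],"grip":1}
    - {"dp":[0,-0.03,0],"turn":[0,0,0],"grip":1}

```text
clock: 19.9
position: [0.4852, -0.2684, 0.3557]
ee_rot: [0.707, 0.001, 0.707, -0.001]
contact_force: [0.4, -0.2, 0.7]
width: 0.0851
```

arm_command:
  targets:
    - {"dp":[0,0,0],"turn":[-4.7,0,0],"grip":0.8}
    - {"dp":[0,0,0],"turn":[-4.7,0,0],"grip":0.8}
    - {"dp":[0,0,0],"turn":[0,0,0],"grip":0.8}
    - {"dp":[0,0,0],"turn":[0,0,0],"grip":0.8}
  grip_force: 60

```text
clock: 20.3
position: [0.4859, -0.2655, 0.3557]
ee_rot: [0.705, -0.057, 0.705, 0.057]
contact_force: [0.9, 0.4, 0.4]
width: 0.077
```

```bash
python3 plan.py .4888 -.2708 .1 99.5
```

```text
t 20.3 grasp [ 0.4858 -0.2655  0.2007] jawyaw 99.2 xaxis [-0.001  0.    -1.   ] w 0.077 F [0.9 0.4 0.4] q [-0.63  0.28  1.63 -0.    1.24 -2.36]
turn [-0.3 -0.  -0. ] then dp(new axes) mm [100.7  -5.7   2. ] | dp(cur axes) [100.7  -5.7   2.1]
turn [ 1.797e+02 -0.000e+00  1.000e-01] then dp(new axes) mm [100.7   5.7  -2. ] | dp(cur axes) [100.7  -5.7   2.1]
```

arm_command:
  targets:
    - {"dp":[0.02,-0.0057,0.002],"turn":[-0.3,0,0],"grip":0.8}
    - {"dp":[0.035,0,0],"turn":[0,0,0],"grip":0.8}
    - {"dp":[0.035,0,0],"turn":[0,0,0],"grip":0.8}
    - {"dp":[0.03,0,0],"turn":[0,0,0],"grip":0.8}
    - {"dp":[0,0,0],"turn":[0,0,0],"grip":0.8}
    - {"dp":[0,0,0],"turn":[0,0,0],"grip":0.8}

```text
clock: 20.9
position: [0.4896, -0.2703, 0.2361]
ee_rot: [0.704, -0.059, 0.705, 0.06]
contact_force: [-0.3, 0.1, 0.5]
width: 0.0769
```

```bash
python3 - <<'E'
from h import *
from plan import plan
plan(.4888,-.2708,.024,99.5)
d=shot("11")
cv2.imwrite("pics/c11.png",np.hstack([cv2.resize(d["side"][220:340,270:370],None,fx=4,fy=4),cv2.resize(d["top"][150:270,350:450],None,fx=4,fy=4)]))
E
```

```text
t 20.9 grasp [ 0.4895 -0.2703  0.0811] jawyaw 99.7 xaxis [-0.  0. -1.] w 0.0769 F [-0.3  0.1  0.5] q [-0.63  0.4   1.78 -0.    0.96 -2.37]
turn [ 0.2 -0.  -0. ] then dp(new axes) mm [57.1 -0.3 -0.9] | dp(cur axes) [57.1 -0.3 -0.8]
turn [-179.8    0.    -0. ] then dp(new axes) mm [57.1  0.3  0.9] | dp(cur axes) [57.1 -0.3 -0.8]
```

View pics/c11.png

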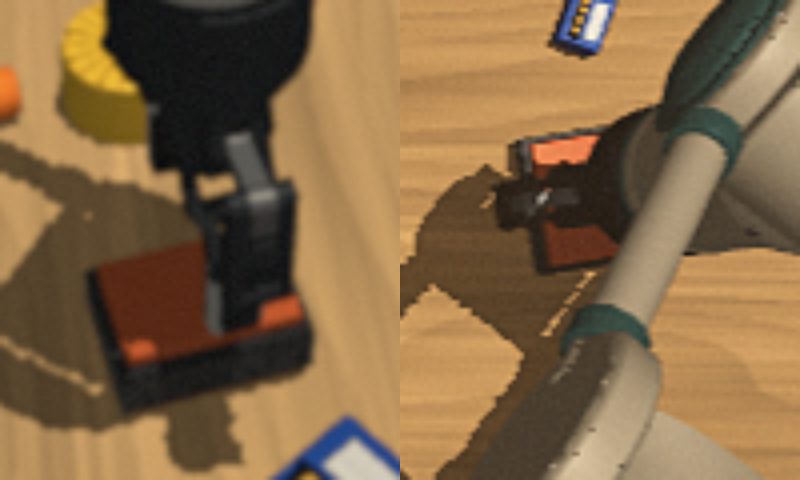

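arm_command:
  targets:
    - {"dp":[0.02,0,-0.001],"turn":[0,0,0],"grip":0.8}
    - {"dp":[0.02,0,0],"turn":[0,0,0],"grip":0.8}
    - {"dp":[0.012,0,0],"turn":[0,0,0],"grip":0.8}
    - {"dp":[0.004,0,0],"turn":[0,0,0],"grip":0.8}
    - {"dp":[0,0,0],"turn":[0,0,0],"grip":0.8}
    - {"dp":[0,0,0],"turn":[0,0,0],"grip":0.8}

```text
clock: 21.6
position: [0.489, -0.2708, 0.1808]
ee_rot: [0.705, -0.06, 0.704, 0.059]
contact_force: [-1.3, -0.5, 0.0]
width: 0.077
```

arm_command:
  targets:
    - {"dp":[0,0,0],"turn":[0,0,0],"grip":0.6}
    - {"dp":[0,0,0],"turn":[0,0,0],"grip":0.5}
    - {"dp":[0,0,0],"turn":[0,0,0],"grip":0.4}
    - {"dp":[0,0,0],"turn":[0,0,0],"grip":0.2}
    - {"dp":[0,0,0],"turn":[0,0,0],"grip":-1}
    - {"dp":[0,0,0],"turn":[0,0,0],"grip":-1}
    - {"dp":[0,0,0],"turn":[0,0,0],"grip":-1}

```text
clock: 22.3
position: [0.4887, -0.2704, 0.1806]
ee_rot: [0.705, -0.06, 0.704, 0.06]
contact_force: [-0.7, 0.7, 5.6]
width: 0.0572
```

```bash
python3 plan.py
```

```text
t 22.3 grasp [ 0.4888 -0.2704  0.0256] jawyaw 99.7 xaxis [ 0.001 -0.    -1.   ] w 0.0572 F [-0.7  0.7  5.6] q [-0.63  0.47  1.84  0.    0.83 -2.37]
```

Gripped at 57.2 mm. Lift.

arm_command:
  targets:
    - {"dp":[-0.005,0,0],"turn":[0,0,0],"grip":-1}
    - {"dp":[-0.015,0,0],"turn":[0,0,0],"grip":-1}
    - {"dp":[-0.025,0,0],"turn":[0,0,0],"grip":-1}
    - {"dp":[-0.035,0,0],"turn":[0,0,0],"grip":-1}
    - {"dp":[-0.035,0,0],"turn":[0,0,0],"grip":-1}
    - {"dp":[-0.03,0,0],"turn":[0,0,0],"grip":-1}
    - {"dp":[0,0,0],"turn":[0,0,0],"grip":-1}
    - {"dp":[0,0,0],"turn":[0,0,0],"grip":-1}

```text
clock: 23.1
position: [0.4879, -0.2701, 0.3235]
ee_rot: [0.704, -0.059, 0.705, 0.06]
contact_force: [-1.1, 0.4, -8.4]
width: 0.057
```

```bash
python3 - <<'E'
from h import *
from plan import plan
plan(.6080,.1224,.15,70.6)
d=shot("12")
cv2.imwrite("pics/c12.png",np.hstack([cv2.resize(d["side"][160:340,250:400],None,fx=2.6,fy=2.6),cv2.resize(d["top"][130:310,330:480],None,fx=2.6,fy=2.6)]))
E
```

```text
t 23.1 grasp [ 0.4877 -0.2699  0.1685] jawyaw 99.7 xaxis [-0.002  0.001 -1.   ] w 0.057 F [-1.1  0.4 -8.4] q [-0.63  0.31  1.67  0.    1.17 -2.37]
turn [29.1 -0.1 -0.1] then dp(new axes) mm [ 18.5 410.1 -17.1] | dp(cur axes) [ 18.8 366.7 184.4]
turn [-1.509e+02  1.000e-01 -1.000e-01] then dp(new axes) mm [  18.5 -410.1   17.1] | dp(cur axes) [ 18.8 366.7 184.4]
```

View pics/c12.png

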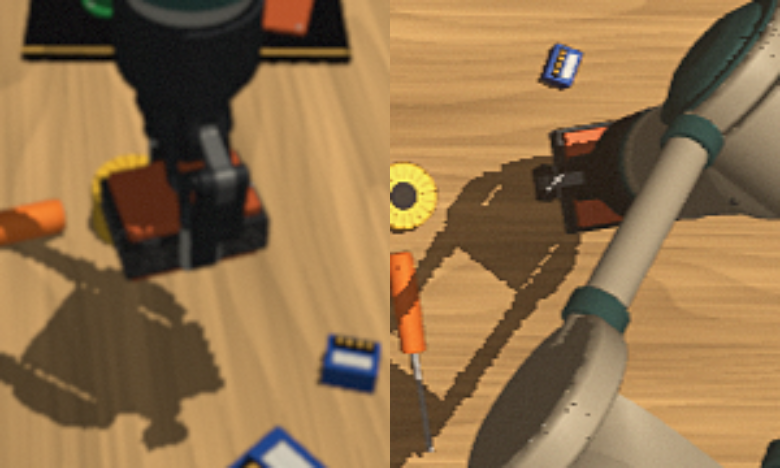

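arm_command:
  targets:
    - {"dp":[0,0.017,0.009],"turn":[0,0,0],"grip":-1}
    - {"dp":[0,0.03,0.015],"turn":[0,0,0],"grip":-1}
    - {"dp":[0,0.04,0.02],"turn":[0,0,0],"grip":-1}
    - {"dp":[0,0.04,0.02],"turn":[0,0,0],"grip":-1}
    - {"dp":[0,0.04,0.02],"turn":[0,0,0],"grip":-1}
    - {"dp":[0,0.04,0.02],"turn":[0,0,0],"grip":-1}
    - {"dp":[0,0.04,0.02],"turn":[0,0,0],"grip":-1}
    - {"dp":[0,0.04,0.02],"turn":[0,0,0],"grip":-1}

```text
clock: 24.0
position: [0.5818, 0.0385, 0.322]
ee_rot: [0.703, -0.059, 0.706, 0.06]
contact_force: [1.7, -0.2, -8.2]
width: 0.0571
```

arm_command:
  targets:
    - {"dp":[0,0.04,0.02],"turn":[0,0,0],"grip":-1}
    - {"dp":[0,0.03,0.015],"turn":[0,0,0],"grip":-1}
    - {"dp":[0,0.01,0.005],"turn":[3,0,0],"grip":-1}
    - {"dp":[0,0,0],"turn":[6,0,0],"grip":-1}
    - {"dp":[0,0,0],"turn":[7,0,0],"grip":-1}
    - {"dp":[0,0,0],"turn":[7,0,0],"grip":-1}
    - {"dp":[0,0,0],"turn":[4,0,0],"grip":-1}
    - {"dp":[0,0,0],"turn":[2,0,0],"grip":-1}

```text
clock: 24.8
position: [0.6075, 0.1222, 0.3215]
ee_rot: [0.695, 0.119, 0.699, -0.12]
contact_force: [0.7, -1.1, -8.0]
width: 0.0568
```

arm_command:
  targets:
    - {"dp":[0,0,0],"turn":[0,0,0],"grip":-1}
    - {"dp":[0,0,0],"turn":[0,0,0],"grip":-1}

```text
clock: 25.0
position: [0.6078, 0.1222, 0.3227]
ee_rot: [0.696, 0.118, 0.698, -0.119]
contact_force: [0.1, -0.1, -7.6]
width: 0.0568
```

```bash
python3 plan.py .608 .1224 .06 70.6
```

```text
t 25.0 grasp [0.6072 0.1221 0.1677] jawyaw 70.7 xaxis [-0.004 -0.    -1.   ] w 0.0568 F [ 0.1 -0.1 -7.6] q [ 0.09  0.4   1.53  0.    1.22 -1.15]
turn [ 0.1 -0.2  0.1] then dp(new axes) mm [1.077e+02 3.000e-01 1.000e-01] | dp(cur axes) [107.7   0.5   0.5]
turn [-1.799e+02 -1.000e-01 -3.000e-01] then dp(new axes) mm [ 1.077e+02 -3.000e-01 -1.000e-01] | dp(cur axes) [107.7   0.5   0.5]
```

arm_command:
  targets:
    - {"dp":[0.02,0,0],"turn":[0,0,0],"grip":-1}
    - {"dp":[0.03,0,0],"turn":[0,0,0],"grip":-1}
    - {"dp":[0.03,0,0],"turn":[0,0,0],"grip":-1}
    - {"dp":[0.025,0,0],"turn":[0,0,0],"grip":-1}
    - {"dp":[0.013,0,0],"turn":[0,0,0],"grip":-1}
    - {"dp":[0,0,0],"turn":[0,0,0],"grip":-1}
    - {"dp":[0,0,0],"turn":[0,0,0],"grip":-1}
    - {"dp":[0,0,0],"turn":[0,0,0],"grip":-1}

```text
clock: 25.8
position: [0.6091, 0.1223, 0.2085]
ee_rot: [0.698, 0.119, 0.696, -0.118]
contact_force: [0.1, 0.4, -7.0]
width: 0.057
```

```bash
python3 - <<'E'
from h import *
from plan import plan
plan(.608,.1224,.0416,70.6)
d=shot("13")
cv2.imwrite("pics/c13.png",np.hstack([cv2.resize(d["side"][110:200,310:400],None,fx=4.4,fy=4.4),cv2.resize(d["top"][100:190,190:280],None,fx=4.4,fy=4.4)]))
E
```

```text
t 25.8 grasp [0.6097 0.1224 0.0535] jawyaw 70.7 xaxis [ 0.004  0.    -1.   ] w 0.057 F [ 0.1  0.4 -7. ] q [ 0.09  0.5   1.67  0.    0.96 -1.15]
turn [ 0.1  0.2 -0.1] then dp(new axes) mm [11.9 -0.3 -1.1] | dp(cur axes) [11.9 -0.3 -1.1]
turn [-1.799e+02  1.000e-01  3.000e-01] then dp(new axes) mm [11.9  0.3  1.1] | dp(cur axes) [11.9 -0.3 -1.1]
```

View pics/c13.png

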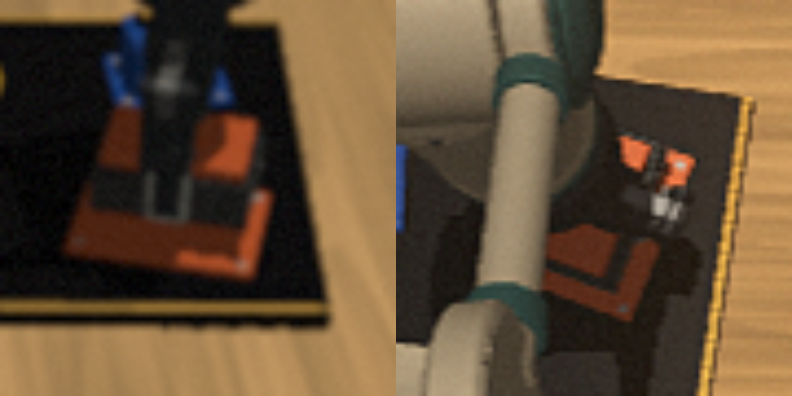

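arm_command:
  targets:
    - {"dp":[0.005,0,0],"turn":[0,0,0],"grip":-1}
    - {"dp":[0.003,0,0],"turn":[0,0,0],"grip":-1}
    - {"dp":[0.001,0,0],"turn":[0,0,0],"grip":-1}
    - {"dp":[0,0,0],"turn":[0,0,0],"grip":-1}
    - {"dp":[0,0,0],"turn":[0,0,0],"grip":-1}
    - {"dp":[0,0,0],"turn":[0,0,0],"grip":-1}

```text
clock: 26.5
position: [0.6083, 0.1222, 0.198]
ee_rot: [0.697, 0.119, 0.697, -0.119]
contact_force: [-0.1, -1.0, -7.6]
width: 0.057
```

```bash
python3 plan.py .608 .1224 .0416 70.6
```

```text
t 26.5 grasp [0.6083 0.1222 0.043 ] jawyaw 70.7 xaxis [ 0.  0. -1.] w 0.057 F [-0.1 -1.  -7.6] q [ 0.09  0.52  1.68  0.    0.94 -1.15]
turn [ 0.1  0.  -0. ] then dp(new axes) mm [ 1.4  0.1 -0.3] | dp(cur axes) [ 1.4  0.1 -0.3]
turn [-179.9    0.     0. ] then dp(new axes) mm [ 1.4 -0.1  0.3] | dp(cur axes) [ 1.4  0.1 -0.3]
```

arm_command:
  targets:
    - {"dp":[0.001,0,0],"turn":[0,0,0],"grip":-1}
    - {"dp":[0.0005,0,0],"turn":[0,0,0],"grip":-1}
    - {"dp":[0,0,0],"turn":[0,0,0],"grip":-1}
    - {"dp":[0,0,0],"turn":[0,0,0],"grip":-1}

```text
clock: 26.9
position: [0.6082, 0.1222, 0.1967]
ee_rot: [0.697, 0.119, 0.697, -0.119]
contact_force: [-0.4, -0.7, -4.7]
width: 0.057
```

arm_command:
  targets:
    - {"dp":[0.0005,0,0],"turn":[0,0,0],"grip":-1}
    - {"dp":[0,0,0],"turn":[0,0,0],"grip":-1}
    - {"dp":[0,0,0],"turn":[0,0,0],"grip":-1}

```text
clock: 27.2
position: [0.6082, 0.1222, 0.1967]
ee_rot: [0.697, 0.119, 0.697, -0.119]
contact_force: [-1.2, -1.4, 1.2]
width: 0.0569
```

Firm on the pad (load transferred). Release.

arm_command:
  targets:
    - {"dp":[0,0,0],"turn":[0,0,0],"grip":0.4}
    - {"dp":[0,0,0],"turn":[0,0,0],"grip":0.5}
    - {"dp":[0,0,0],"turn":[0,0,0],"grip":0.7}
    - {"dp":[0,0,0],"turn":[0,0,0],"grip":0.85}
    - {"dp":[0,0,0],"turn":[0,0,0],"grip":0.85}
    - {"dp":[-0.02,0,0],"turn":[0,0,0],"grip":0.85}
    - {"dp":[-0.035,0,0],"turn":[0,0,0],"grip":1}
    - {"dp":[-0.04,0,0],"turn":[0,0,0],"grip":1}

```text
clock: 28.0
position: [0.6077, 0.1222, 0.2906]
ee_rot: [0.696, 0.118, 0.698, -0.119]
contact_force: [1.3, -0.5, -0.3]
width: 0.0854
```

arm_command:
  targets:
    - {"dp":[-0.04,0,0],"turn":[0,0,0],"grip":1}
    - {"dp":[-0.02,-0.02,0],"turn":[-3,0,0],"grip":1}
    - {"dp":[0,-0.04,-0.01],"turn":[-5,0,0],"grip":1}
    - {"dp":[0,-0.04,-0.01],"turn":[-5,0,0],"grip":1}
    - {"dp":[0,-0.04,-0.01],"turn":[-5,0,0],"grip":1}
    - {"dp":[0,-0.04,-0.01],"turn":[-1.5,0,0],"grip":1}
    - {"dp":[0,-0.03,-0.02],"turn":[0,0,0],"grip":1}
    - {"dp":[0,0,0],"turn":[0,0,0],"grip":1}

```text
clock: 28.8
position: [0.5159, -0.0809, 0.3509]
ee_rot: [0.706, -0.0, 0.708, -0.001]
contact_force: [1.0, 0.4, -0.0]
width: 0.0852
```

```bash
python3 - <<'E'
from h import *
from plan import plan
plan(.4725,-.1225,.1,90)
d=shot("14")
from chk import ov
ov("14",[("pad_copper",.608,.1224,-19.4,.012),("transformer",.608,.1224,-19.4,.016)],"pics/o14.png",dict(side=(315,110,80,80),top=(200,110,80,80)),4.8)
E
```

```text
t 28.8 grasp [ 0.5157 -0.0811  0.1959] jawyaw 89.9 xaxis [-0.002 -0.002 -1.   ] w 0.0852 F [ 1.   0.4 -0. ] q [-0.29  0.23  1.7  -0.    1.21 -1.86]
turn [-0.1 -0.1  0.1] then dp(new axes) mm [ 95.9 -41.6 -43.4] | dp(cur axes) [ 96.1 -41.5 -43.2]
turn [1.799e+02 1.000e-01 2.000e-01] then dp(new axes) mm [95.9 41.6 43.4] | dp(cur axes) [ 96.1 -41.5 -43.2]
```

View pics/o14.png

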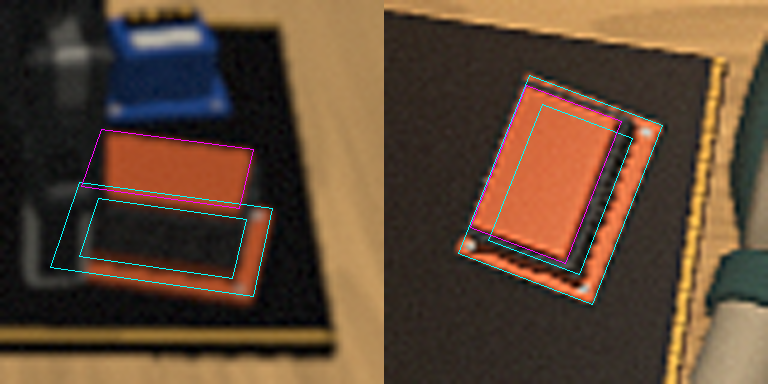

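View pics/top14.png

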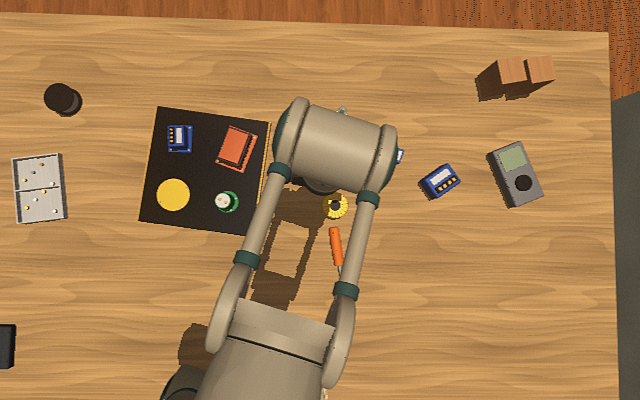

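arm_command:
  targets:
    - {"dp":[0.01,-0.02,-0.02],"turn":[0,0,0],"grip":1}
    - {"dp":[0.02,-0.0216,-0.0234],"turn":[0,0,0],"grip":1}
    - {"dp":[0.035,0,0],"turn":[0,0,0],"grip":1}
    - {"dp":[0.03,0,0],"turn":[0,0,0],"grip":1}
    - {"dp":[0,0,0],"turn":[0,0,0],"grip":1}
    - {"dp":[0,0,0],"turn":[0,0,0],"grip":1}
    - {"dp":[0,0,0],"turn":[0,0,0],"grip":1}

```text
clock: 29.6
position: [0.476, -0.1195, 0.2573]
ee_rot: [0.708, -0.002, 0.706, 0.001]
contact_force: [-0.3, -0.8, 0.1]
width: 0.0853
```

```bash
python3 - <<'E'
from h import *
from plan import plan
plan(.4725,-.1225,.024,90)
d=shot("15")
cv2.imwrite("pics/c15.png",np.hstack([cv2.resize(d["side"][170:290,250:350],None,fx=4,fy=4),cv2.resize(d["top"][140:260,280:380],None,fx=4,fy=4)]))
E
```

```text
t 29.6 grasp [ 0.4764 -0.1196  0.1023] jawyaw 90.2 xaxis [ 0.003 -0.001 -1.   ] w 0.0853 F [-0.3 -0.8  0.1] q [-0.39  0.28  1.9   0.    0.95 -1.96]
turn [0.2 0.2 0.1] then dp(new axes) mm [78.3 -3.  -3.5] | dp(cur axes) [78.3 -2.9 -3.7]
turn [-1.798e+02 -1.000e-01  3.000e-01] then dp(new axes) mm [78.3  3.   3.5] | dp(cur axes) [78.3 -2.9 -3.7]
```

View pics/c15.png

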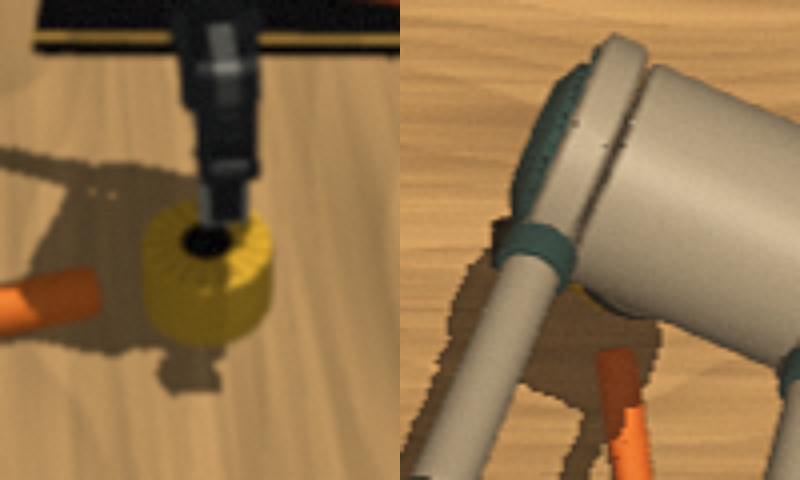

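arm_command:
  targets:
    - {"dp":[0.005,-0.0025,-0.003],"turn":[0,0,0],"grip":1}
    - {"dp":[0.025,0,0],"turn":[0,0,0],"grip":1}
    - {"dp":[0,0,0],"turn":[0,0,0],"grip":1}
    - {"dp":[0,0,0],"turn":[0,0,0],"grip":1}
    - {"dp":[0,0,0],"turn":[0,0,0],"grip":1}
  grip_force: 60

```text
clock: 30.2
position: [0.472, -0.1224, 0.2267]
ee_rot: [0.708, -0.001, 0.707, 0.001]
contact_force: [0.5, -0.7, 1.1]
width: 0.085
```

```bash
python3 plan.py .4725 -.1225 .024 90
```

```text
t 30.2 grasp [ 0.4722 -0.1225  0.0717] jawyaw 90.2 xaxis [ 0.001 -0.    -1.   ] w 0.085 F [ 0.5 -0.7  1.1] q [-0.4   0.32  1.95  0.    0.87 -1.97]
turn [0.2 0.1 0. ] then dp(new axes) mm [47.7 -0.1  0.5] | dp(cur axes) [47.7 -0.   0.4]
turn [-1.798e+02 -0.000e+00  1.000e-01] then dp(new axes) mm [47.7  0.1 -0.5] | dp(cur axes) [47.7 -0.   0.4]
```

arm_command:
  targets:
    - {"dp":[0.015,0,0],"turn":[0,0,0],"grip":1}
    - {"dp":[0.02,0,0],"turn":[0,0,0],"grip":1}
    - {"dp":[0.009,0,0],"turn":[0,0,0],"grip":1}
    - {"dp":[0.002,0,0],"turn":[0,0,0],"grip":1}
    - {"dp":[0,0,0],"turn":[0,0,0],"grip":1}
    - {"dp":[0,0,0],"turn":[0,0,0],"grip":0.9}

```text
clock: 30.8
position: [0.4721, -0.1224, 0.1806]
ee_rot: [0.708, -0.001, 0.707, 0.001]
contact_force: [-0.3, -0.8, -0.1]
width: 0.0808
```

arm_command:
  targets:
    - {"dp":[0,0,0],"turn":[0,0,0],"grip":0.75}
    - {"dp":[0,0,0],"turn":[0,0,0],"grip":0.65}
    - {"dp":[0,0,0],"turn":[0,0,0],"grip":0.55}
    - {"dp":[0,0,0],"turn":[0,0,0],"grip":0.4}
    - {"dp":[0,0,0],"turn":[0,0,0],"grip":-1}
    - {"dp":[0,0,0],"turn":[0,0,0],"grip":-1}
    - {"dp":[0,0,0],"turn":[0,0,0],"grip":-1}

```text
clock: 31.5
position: [0.4721, -0.1229, 0.181]
ee_rot: [0.708, -0.002, 0.706, 0.001]
contact_force: [-3.0, -2.3, 9.2]
width: 0.0626
```

```bash
python3 plan.py
```

```text
t 31.5 grasp [ 0.4723 -0.1232  0.026 ] jawyaw 90.2 xaxis [ 0.002 -0.002 -1.   ] w 0.0626 F [-3.  -2.3  9.2] q [-0.4   0.39  2.   -0.    0.75 -1.97]
```

arm_command:
  targets:
    - {"dp":[-0.005,0,0],"turn":[0,0,0],"grip":-1}
    - {"dp":[-0.015,0,0],"turn":[0,0,0],"grip":-1}
    - {"dp":[-0.025,0,0],"turn":[0,0,0],"grip":-1}
    - {"dp":[-0.035,0,0],"turn":[0,0,0],"grip":-1}
    - {"dp":[-0.035,0,0],"turn":[0,0,0],"grip":-1}
    - {"dp":[-0.03,0,0],"turn":[0,0,0],"grip":-1}
    - {"dp":[0,0,0],"turn":[0,0,0],"grip":-1}
    - {"dp":[0,0,0],"turn":[0,0,0],"grip":-1}

```text
clock: 32.3
position: [0.471, -0.1218, 0.3241]
ee_rot: [0.707, -0.001, 0.708, 0.001]
contact_force: [-0.7, 1.5, -4.6]
width: 0.0622
```

```bash
python3 - <<'E'
from h import *
from plan import plan
plan(.4915,.2727,.15,90)
d=shot("16")
cv2.imwrite("pics/c16.png",np.hstack([cv2.resize(d["side"][140:290,250:350],None,fx=4,fy=4),cv2.resize(d["top"][140:290,280:380],None,fx=4,fy=4)]))
E
```

```text
t 32.3 grasp [ 0.4708 -0.1217  0.1691] jawyaw 90.2 xaxis [-0.001  0.001 -1.   ] w 0.0622 F [-0.7  1.5 -4.6] q [-0.4   0.21  1.82  0.    1.12 -1.97]
turn [ 0.2 -0.1 -0.1] then dp(new axes) mm [ 19.1 394.5  20.5] | dp(cur axes) [ 19.4 394.4  21.8]
turn [-1.798e+02  1.000e-01 -1.000e-01] then dp(new axes) mm [  19.1 -394.5  -20.5] | dp(cur axes) [ 19.4 394.4  21.8]
```

View pics/c16.png

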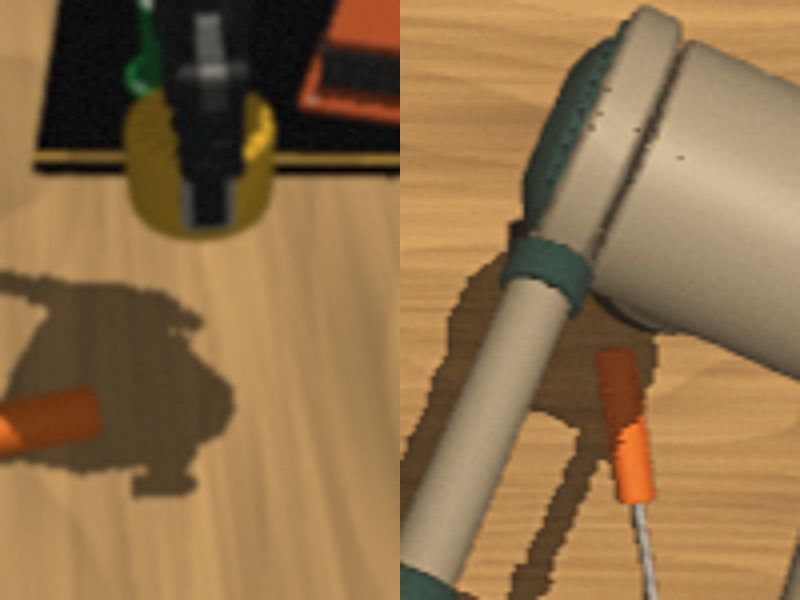

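arm_command:
  targets:
    - {"dp":[0,0.02,0],"turn":[0,0,0],"grip":-1}
    - {"dp":[0,0.035,0.002],"turn":[0,0,0],"grip":-1}
    - {"dp":[0,0.04,0.003],"turn":[0,0,0],"grip":-1}
    - {"dp":[0,0.04,0.003],"turn":[0,0,0],"grip":-1}
    - {"dp":[0,0.04,0.003],"turn":[0,0,0],"grip":-1}
    - {"dp":[0,0.04,0.003],"turn":[0,0,0],"grip":-1}
    - {"dp":[0,0.04,0.003],"turn":[0,0,0],"grip":-1}
    - {"dp":[0,0.04,0.003],"turn":[0,0,0],"grip":-1}

```text
clock: 33.2
position: [0.4899, 0.1744, 0.3224]
ee_rot: [0.705, -0.001, 0.709, 0.001]
contact_force: [0.0, -0.4, -4.5]
width: 0.0621
```

arm_command:
  targets:
    - {"dp":[0,0.04,0],"turn":[0,0,0],"grip":-1}
    - {"dp":[0,0.035,0],"turn":[0,0,0],"grip":-1}
    - {"dp":[0,0.023,0],"turn":[0,0,0],"grip":-1}
    - {"dp":[0,0,0],"turn":[0,0,0],"grip":-1}
    - {"dp":[0,0,0],"turn":[0,0,0],"grip":-1}
    - {"dp":[0,0,0],"turn":[0,0,0],"grip":-1}
    - {"dp":[0,0,0],"turn":[0,0,0],"grip":-1}

```text
clock: 33.9
position: [0.4903, 0.2699, 0.3242]
ee_rot: [0.707, -0.001, 0.708, 0.0]
contact_force: [0.0, 0.4, -5.1]
width: 0.0623
```

```bash
python3 plan.py .4917 .2727 .06 90
```

```text
t 33.9 grasp [0.4901 0.2698 0.1692] jawyaw 90.1 xaxis [-0.001 -0.001 -1.   ] w 0.0623 F [ 0.   0.4 -5.1] q [ 0.38  0.31  1.66 -0.    1.17 -1.19]
turn [ 0.1 -0.1  0. ] then dp(new axes) mm [109.2   2.8   1.4] | dp(cur axes) [109.2   2.9   1.5]
turn [-1.799e+02 -1.000e-01 -1.000e-01] then dp(new axes) mm [109.2  -2.8  -1.4] | dp(cur axes) [109.2   2.9   1.5]
```

Contact expected near grasp z ≈ 0.042; go down to about 0.049 first.

arm_command:
  targets:
    - {"dp":[0.02,0.0028,0.0014],"turn":[0,0,0],"grip":-1}
    - {"dp":[0.03,0,0],"turn":[0,0,0],"grip":-1}
    - {"dp":[0.03,0,0],"turn":[0,0,0],"grip":-1}
    - {"dp":[0.025,0,0],"turn":[0,0,0],"grip":-1}
    - {"dp":[0.013,0,0],"turn":[0,0,0],"grip":-1}
    - {"dp":[0,0,0],"turn":[0,0,0],"grip":-1}
    - {"dp":[0,0,0],"turn":[0,0,0],"grip":-1}
    - {"dp":[0,0,0],"turn":[0,0,0],"grip":-1}

```text
clock: 34.7
position: [0.4927, 0.2738, 0.2084]
ee_rot: [0.708, -0.001, 0.706, 0.001]
contact_force: [-0.2, -1.3, -4.3]
width: 0.0623
```

```bash
python3 - <<'E'
from h import *
from plan import plan
plan(.4917,.2727,.042,90)
d=shot("17")
plan(.4917,.2727,.042,90)
cv2.imwrite("pics/c17.png",np.hstack([cv2.resize(d["side"][80:170,250:340],None,fx=4.4,fy=4.4),cv2.resize(d["top"][150:240,130:220],None,fx=4.4,fy=4.4)]))
E
```

```text
t 34.7 grasp [0.4932 0.274  0.0534] jawyaw 90.2 xaxis [ 0.003  0.001 -1.   ] w 0.0623 F [-0.2 -1.3 -4.3] q [ 0.38  0.44  1.8   0.    0.9  -1.19]
turn [ 0.2  0.2 -0.1] then dp(new axes) mm [11.4 -1.1 -1. ] | dp(cur axes) [11.4 -1.1 -1. ]
turn [-1.798e+02  1.000e-01  3.000e-01] then dp(new axes) mm [11.4  1.1  1. ] | dp(cur axes) [11.4 -1.1 -1. ]
t 34.8 grasp [0.4928 0.274  0.0533] jawyaw 90.2 xaxis [ 0.003  0.001 -1.   ] w 0.0621 F [-0.1  0.1 -5.8] q [ 0.38  0.44  1.8   0.    0.9  -1.19]
turn [ 0.2  0.2 -0.1] then dp(new axes) mm [11.3 -1.1 -0.7] | dp(cur axes) [11.3 -1.2 -0.7]
turn [-1.798e+02  1.000e-01  3.000e-01] then dp(new axes) mm [11.3  1.1  0.7] | dp(cur axes) [11.3 -1.2 -0.7]
```

View pics/c17.png

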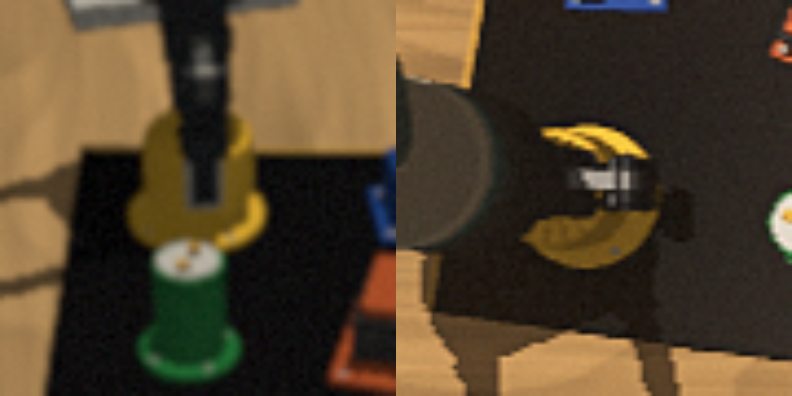

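arm_command:
  targets:
    - {"dp":[0.005,-0.001,0],"turn":[0,0,0],"grip":-1}
    - {"dp":[0.003,0,0],"turn":[0,0,0],"grip":-1}
    - {"dp":[0,0,0],"turn":[0,0,0],"grip":-1}
    - {"dp":[0,0,0],"turn":[0,0,0],"grip":-1}
    - {"dp":[0,0,0],"turn":[0,0,0],"grip":-1}
    - {"dp":[0,0,0],"turn":[0,0,0],"grip":-1}

```text
clock: 35.4
position: [0.4919, 0.2727, 0.199]
ee_rot: [0.707, -0.001, 0.707, 0.001]
contact_force: [0.3, 0.7, -5.0]
width: 0.0622
```

```bash
python3 plan.py .4917 .2727 .042 90
```

```text
t 35.4 grasp [0.4919 0.2727 0.044 ] jawyaw 90.2 xaxis [ 0.  0. -1.] w 0.0622 F [ 0.3  0.7 -5. ] q [ 0.38  0.45  1.81  0.    0.88 -1.19]
turn [ 0.2  0.  -0. ] then dp(new axes) mm [ 2.  -0.  -0.2] | dp(cur axes) [ 2.  -0.  -0.2]
turn [-179.8    0.     0. ] then dp(new axes) mm [2.  0.  0.2] | dp(cur axes) [ 2.  -0.  -0.2]
```

arm_command:
  targets:
    - {"dp":[0.001,0,0],"turn":[0,0,0],"grip":-1}
    - {"dp":[0.0006,0,0],"turn":[0,0,0],"grip":-1}
    - {"dp":[0,0,0],"turn":[0,0,0],"grip":-1}
    - {"dp":[0,0,0],"turn":[0,0,0],"grip":-1}

```text
clock: 35.8
position: [0.4918, 0.2727, 0.1973]
ee_rot: [0.707, -0.001, 0.707, 0.001]
contact_force: [-0.1, 0.7, -6.1]
width: 0.0623
```

arm_command:
  targets:
    - {"dp":[0.0006,0,0],"turn":[0,0,0],"grip":-1}
    - {"dp":[0,0,0],"turn":[0,0,0],"grip":-1}
    - {"dp":[0,0,0],"turn":[0,0,0],"grip":-1}

```text
clock: 36.1
position: [0.4918, 0.2727, 0.1972]
ee_rot: [0.707, -0.001, 0.707, 0.001]
contact_force: [-0.7, -0.5, 1.8]
width: 0.062
```

Seated (+1.8 N). Release, rise, move clear.

arm_command:
  targets:
    - {"dp":[0,0,0],"turn":[0,0,0],"grip":0.5}
    - {"dp":[0,0,0],"turn":[0,0,0],"grip":0.6}
    - {"dp":[0,0,0],"turn":[0,0,0],"grip":0.8}
    - {"dp":[0,0,0],"turn":[0,0,0],"grip":0.95}
    - {"dp":[0,0,0],"turn":[0,0,0],"grip":0.95}
    - {"dp":[-0.02,0,0],"turn":[0,0,0],"grip":0.95}
    - {"dp":[-0.035,0,0],"turn":[0,0,0],"grip":1}
    - {"dp":[-0.04,0,0],"turn":[0,0,0],"grip":1}

```text
clock: 36.9
position: [0.4914, 0.2725, 0.2916]
ee_rot: [0.706, -0.002, 0.708, 0.001]
contact_force: [-0.1, 0.6, -0.2]
width: 0.0853
```

arm_command:
  targets:
    - {"dp":[-0.04,0,0],"turn":[0,0,0],"grip":1}
    - {"dp":[-0.03,0.01,-0.02],"turn":[0,0,0],"grip":1}
    - {"dp":[-0.01,0.02,-0.035],"turn":[0,0,0],"grip":1}
    - {"dp":[0,0.03,-0.035],"turn":[0,0,0],"grip":1}
    - {"dp":[0,0.035,-0.035],"turn":[0,0,0],"grip":1}
    - {"dp":[0,0.04,-0.035],"turn":[0,0,0],"grip":1}
    - {"dp":[0,0.04,-0.03],"turn":[0,0,0],"grip":1}
    - {"dp":[0,0,0],"turn":[0,0,0],"grip":1}

```text
clock: 37.7
position: [0.2996, 0.4484, 0.3719]
ee_rot: [0.707, -0.002, 0.708, 0.005]
contact_force: [1.0, 0.4, 0.3]
width: 0.0853
```

arm_command:
  targets:
    - {"dp":[0,0,0],"turn":[0,0,0],"grip":1}
    - {"dp":[0,0,0],"turn":[0,0,0],"grip":1}
    - {"dp":[0,0,0],"turn":[0,0,0],"grip":1}

```text
clock: 38.0
position: [0.3043, 0.4437, 0.3717]
ee_rot: [0.707, -0.001, 0.707, 0.0]
contact_force: [0.6, -0.3, 0.1]
width: 0.0854
```

```bash
python3 - <<'E'
from h import *
from plan import show
from chk import ov
show();d=shot("18")
it=[("pad_copper",.608,.1224,-19.4,.012),("transformer",.608,.1224,-19.4,.016),("pad_green",.4768,.1402,0,.012),("capacitor",.4768,.1402,0,.016),("pad_yellow",.4917,.2727,0,.012),("toroid",.4917,.2727,0,.016),("pad_blue",.631,.2615,0,.012),("choke",.6305,.2615,0,.016)]
ov("18",[],"pics/o18n.png",dict(side=(262,95,128,125),top=(135,100,130,125)),3)
ov("18",it,"pics/o18.png",dict(side=(262,95,128,125),top=(135,100,130,125)),3)
E
```

```text
t 38.0 grasp [0.3043 0.4436 0.2167] jawyaw 90.1 xaxis [ 0.    -0.001 -1.   ] w 0.0854 F [ 0.6 -0.3  0.1] q [ 0.84  0.24  1.64 -0.    1.26 -0.73]
```

View pics/o18n.png

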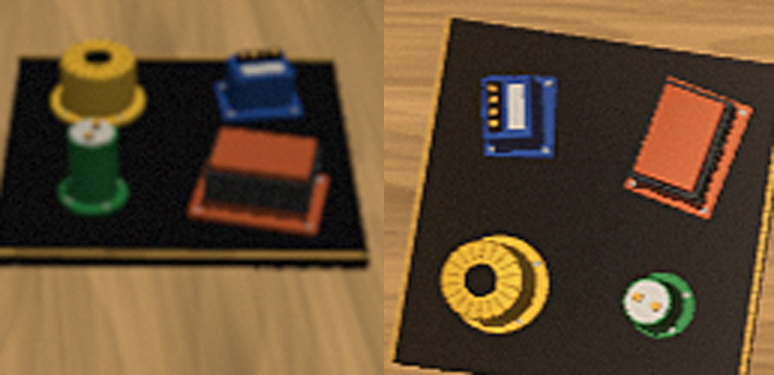

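View pics/o18.png

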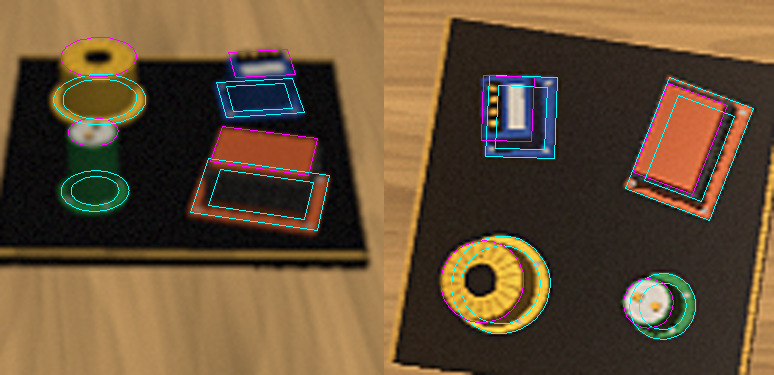

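View pics/top18.png

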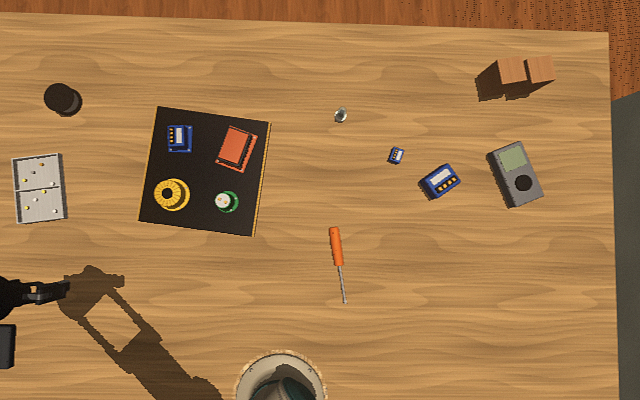

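```bash
python3 -c "
import cv2,numpy as np
from rig import manip
a,b=cv2.imread('pics/top0.png'),cv2.imread('pics/top18.png')
for n,(x,y,w,h) in dict(tube=(328,102,26,26),driver=(322,222,32,85)).items(): print(n,np.abs(a[y:y+h,x:x+w].astype(int)-b[y:y+h,x:x+w]).mean())
print(manip.sign_off())"
```

```text
tube 2.3841222879684416
driver 2.4022058823529413
the job is handed in; nothing more can be done
None
```

I took both piles apart and set all four parts upright on their own pads: choke on blue, capacitor on green, transformer on copper, toroid on yellow. The job is handed in at about 38 s on the robot clock. I lowered each part in small steps until the force showed it resting on its pad, then opened the fingers.

**Look-alikes:** I took the middle-sized blue block, which stood on the transformer. The larger and smaller ones were not touched.

**Final checks:**
- **Position:** in the last pictures, model outlines drawn at the pad centres match all four parts to about 1–2 mm. The two rectangular parts lie along their pads' long sides.
- **Bystanders:** picture differences around the tube and the screwdriver were at noise level, so neither moved.
- **Camera disagreement:** the two cameras put the pads 3–7 mm apart in y when fitted separately. I relied mainly on the top view and on comparing each part with its pad.
- **Forces:** contact readings between moves stayed under 10 N.

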